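Lock the bayonet lid of the sealant pressure pot

TASK

The sealant pressure pot has been refilled and its lid only laid on top: lock it before the air goes on. Turn the lid until its two lugs drop into the two gaps of the collar, push it down against the spring, turn it a quarter turn clockwise (seen from above) as far as the stop, and let it spring up so that it seats in the locked position; leave the other things on the bench where they are.

Things in the scene. Friction and masses are not known exactly. Their poses are not given: they have to be found in the camera images.
- pot: Aluminium pressure pot bolted to the bench, 118 mm tall, 128 mm across the dark steel collar on top; round foot 140 mm across. Pressure gauge on its -x side (reaches 91 mm out, up to z = 77 mm), short pipe stubs at +y and -y (76 mm out, below z = 80 mm). Origin: centre of the underside, z up. The collar's top is at z = 118 mm with a round opening 94 mm across.
- collar_gap (a point): One of the two equal gaps in the collar for the lid's lugs, centred on the pot's +x (this point, at collar-top height, 53 mm from the axis) and -x. Each gap is 33 degrees (about 30 mm) wide and reaches 59 mm from the axis. Between the gaps the ledge is 8 mm thick. From the gaps the lid can turn only clockwise seen from above, and only when pushed in.
- lock_place (a point): Where a lug ends when locked: a quarter turn clockwise from each gap, on the pot's -y (this point, at collar-top height, 53 mm from the axis) and +y. Here the ledge is only 5 mm thick, so the lug rises into a pocket from below (it fits from 6 degrees before to 3 degrees past this place); the far wall of the pocket goes on down and stops the turn.
- spring_plate (a point): Top centre of the spring plate inside the pot, hidden under the lid, 103 mm above the pot's underside when free. It carries the lid's weight and starts to give at about 4 N of extra push on the lid, then 0.7 N more per mm; it stops hard after 12 mm.
- lid: Loose aluminium lid, 0.45 kg: disc 90 mm across, 28 mm thick; two opposite lugs at the rim (20 mm wide, to 57 mm from the axis) along its x and -x, from 8 to 14 mm above its origin (centre of its underside). Height of this origin over the pot's: 110 mm with lugs lying on the ledge (start, 25 to 155 degrees off the gaps), 103 in the gaps, under 96 to pass below the ledge, 91 at the bottom, 99 locked.
- bar_top (a point): Centre of the top of the lid's black grip bar, 54 mm above the lid's origin. The bar lies along the lid's x, over the lugs: 80 mm long, 16 mm wide, upright sides, 26 mm high on the lid's flat top. It may be pinched or pushed from the sides; the flat top beside it is free to press on.
- lever_press: Fixed green hand-lever press behind and left of the pot, an obstacle for arm and gripper; origin: centre of its underside. Its foot reaches 75 mm from there towards -x, its lever's ball end 145 mm towards -x at 50 mm to +y, 410 to 443 mm above the bench: pass in front of it.
- grease_tin: Bystander: round steel tin, 69 mm across, 40 mm high, left in front of the pot; origin: centre of its underside.
- handset: Bystander: black telephone handset, 250 mm long, 80 mm high, behind the pot; origin: centre of its underside.
- cross_driver: Bystander: screwdriver with red handle, 201 mm long, left of the pot; origin: centre of its underside.
- blue_driver: Bystander: screwdriver with blue handle, 201 mm long, left of the pot; origin: centre of its underside.

How it is judged:
On the way, in this order (a step that is already met when the one before it is completed fails the run):
1. the lid's lugs have dropped into the gaps of the collar (z of lid in the frame of pot below 0.1055 m and angle between the x axis of lid and the x axis of pot, either way round below 0.2 rad), for 0.04 s.
2. the lid has been pushed in and turned a quarter turn beneath the ledge (z of lid in the frame of pot below 0.097 m and angle between the x axis of lid and the x axis of pot, either way round above 1.2 rad).
At the end, for the whole second after the job is handed in: The lid is locked: its lugs stand a quarter turn from the gaps (within 8.6 degrees of the pot's y axis), it has risen from the pushed-in position into the pockets (its origin 97.3 to 101.5 mm above the pot's), level within 3.5 degrees, centred within 6 mm, released and at rest (angle between the x axis of lid and the x axis of pot, either way round above 1.42 rad and z of lid in the frame of pot between 0.0973 and 0.1015 m and horizontal distance between lid and pot below 0.006 m and angle between lid's own z axis and vertical below 0.06 rad and linear speed of lid below 0.01 m/s); the robot touches nothing.
It fails at once if a bystander (tin, handset, either screwdriver) is pushed more than 30 mm away (distance of any of grease_tin, handset, cross_driver, blue_driver from where it was at the start of the episode above 0.03 m).
It also fails if it takes over 58 s, if anything falls off the work surface, if the arm or the gripper's body presses on something with over 40 N, if the wrist force passes 120 N, or if a joint passes its speed limit or range.

ROBOT

A 6-joint arm with a two-finger parallel gripper is mounted at the origin on a cart in front of the work surface, level with it; the furniture and walls round the work are solid. World frame = base frame: x ahead of the robot, y to its left, z up, the work surface at z = 0. Lengths are in m, angles in rad, forces in N, time in s.
With the tool pointing down it reaches from about 0.4 to 0.925 m from the base axis. Payload 3.4 kg.
Tool frame: the origin (TCP) lies at the very end of the fingers, on their centre line; the grasp point (between the pads) lies 19 mm behind it; z points along the fingers, y is the direction in which the jaws open and shut (so a half turn about z gives the same grasp; the last joint's range is limited). The gripper opens to 85 mm and grips with 20 to 120 N. Pads are 22 mm wide; open, the fingers measure 114 mm over their backs; the gripper's body (76 mm by 85 mm) begins 54 mm behind the grasp point. The pads swing forward as they close: fully open they stand 13 mm farther back than shut.
Start: joints at [1.242, 0.307, 1.506, -0, 1.328, -0.073], TCP at [0.146, 0.556, 0.231] pointing down, gripper open.
Joint ranges: [-3.12, 3.12], [-1.05, 2.28], [0.14, 2.33], [-1.42, 4.57], [0.1, 2.73], [-2.68, 2.68]. Speed limits (rad/s): [2.57, 2.57, 3.14, 3.14, 3.14, 3.14].

INTERFACE

Orientations are given as [roll, pitch, yaw] about the fixed x, y, z axes, in that order (R = Rz(yaw) Ry(pitch) Rx(roll)).
In Python, from workcell import r gives the robot as it stands. The module is installed in compiled form; this text tells all that it offers.
- The arm moves only by the tool drive_tool, never from a script. Its argument "rows" is a list of rows, each an object of numbers: "gripper": the closure, from 0 (fully open) to 1 (shut); "tx", "ty", "tz": the shift along the tool's x, y, z in m; "rx", "ry", "rz": the turn, a rotation vector about the tool's x, y, z in rad. A call has 1 to 20 rows; each row is the pose to reach, as a shift and turn from the pose commanded when the call began, along the tool's axes at that moment; what a row does not reach only later rows make up. A row lasts 1/10 s, in which the tool goes at most 50 mm and 8.59 degrees, less where a joint would pass 70% of its speed; a pose out of reach is approached as far as the arm can. A call with a gripper value outside its range is refused whole. The fingers move at their own pace and stop on an object; "force" is the grip in N (left out, the last holds). Time passes only in rows, so rows that repeat a pose let the fingers close. It gives the time, the measured TCP pose, the force and the opening at its end, in the units of the state.
- r.get_state(): the state, without advancing time (a new reading comes with each control period).
- r.get_image(name): name is "side" or "top" or "wrist"; returns (picture, depth): 480x640x3 uint8, blue, green, red; 480x640 float32, m along the optical axis (not along the pixel's ray), 0 where there is no reading.
- r.get_calibration(name): a dict with "K" (3x3 intrinsics, pixels), "pose" (4x4, takes a point from camera to world coordinates); the wrist camera has in their place "tool_from_camera" (4x4, takes a point from camera to tool coordinates, whose origin is the TCP and whose axes are the flange's). Camera axes: x right, y down, z forward; pixel columns grow to the right and rows downward; lengths in m; the calibration is good to about 2 mm. A picture is of the moment at which its call begins: read the wrist's pose just before it. get_calibration takes no time and is no camera call.
- r.sign_off(): hands the job in, once; it reports no verdict.
The state is a dict: "time_s": time; "joint_pos": joint angles; "joint_velocities": joint speeds; "effort": joint torques, N m; "tcp_pos": TCP position; "tool_rot": TCP orientation; "force": force on the tool from outside, world axes, zero at the start; "wrist_torque": the same for the moment, N m; "width": finger opening in m.
Only numpy, scipy, OpenCV 4.12 (cv2) and the standard library are available. Lean on these libraries where they do the work, as an engineer would, in place of code of your own. Each camera call takes 0.05 s, during which the arm holds its last target.

## Working session

There is one attempt and no reset: what is moved stays moved. The work goes in short steps, Python scripts to look and compute and a tool call to move; the robot and the scene stay as the last step left them, time stands still between calls to the robot, and variables do not carry over. Pictures are saved under pics/ and viewed, and the job is handed in when it is done.

Besides the shell and the picture viewer there is one more tool, called after "Call:" as a command line: name --argument value ..., lists and objects as JSON in quotes. drive_tool: Moves the arm, as the interface text tells. Its arguments: {"type":"object","properties":{"rows":{"type":"array","items":{"type":"object","properties":{"gripper":{"type":"number"},"tx":{"type":"number"},"ty":{"type":"number"},"tz":{"type":"number"},"rx":{"type":"number"},"ry":{"type":"number"},"rz":{"type":"number"}}}},"force":{"type":"number"}},"required":["rows"]}

```bash
mkdir -p pics; cat > h.py <<'E'
from workcell import r
import numpy as np, cv2
def snap(n,f):
    im,d=r.get_image(n); cv2.imwrite(f'pics/{f}.png',im); np.save(f'pics/{f}.npy',d); return im,d
def world(n,u,v,z,T=None):
    c=r.get_calibration(n);K=np.array(c['K']);P=np.array(c['pose']) if T is None else T
    p=np.linalg.inv(K)@[u,v,1.]*z; return (P@[*p,1])[:3]
E
python3 - <<'E'
from h import *
print(r.get_state())
snap('top','t0');snap('side','s0')
for n in('top','side','wrist'):print(n,r.get_calibration(n))
E
```

```text
{'time_s': 0.0, 'joint_pos': array([ 1.24149652e+00,  3.07553283e-01,  1.50772051e+00, -2.01399210e-05,
        1.32838669e+00, -7.34923510e-02]), 'joint_velocities': array([ 0.00156293,  0.00147945,  0.00034816, -0.00034697, -0.00173006,
        0.0003806 ]), 'effort': array([-3.09471734e-04, -4.57533181e+01, -2.51908350e+01, -3.55263201e-04,
        1.33703597e-02,  1.15139915e-05]), 'tcp_pos': array([0.14528276, 0.55559718, 0.23037456]), 'tool_rot': array([-3.13952897e+00, -1.32344499e-04,  2.88578991e+00]), 'force': array([-0.61584369, -0.4871355 ,  0.21346822]), 'wrist_torque': array([-0.00078118, -0.06632682, -0.02202576]), 'width': 0.08538334383570553}
top {'K': array([[533.18575831,   0.        , 314.2569269 ],
       [  0.        , 533.18575831, 243.27598412],
       [  0.        ,   0.        ,   1.        ]]), 'pose': array([[-0.00528735, -0.99139706,  0.13078192,  0.44116188],
       [-0.99977691,  0.0079153 ,  0.01958251, -0.05951333],
       [-0.02044923, -0.13064921, -0.99121774,  0.98200814],
       [ 0.        ,  0.        ,  0.        ,  1.        ]])}
side {'K': ar
[... 235 characters left out ...]
771217, -0.43969835,  0.77276447, -0.72901396],
       [ 0.01646297, -0.87319553, -0.48709192,  0.52112827],
       [ 0.        ,  0.        ,  0.        ,  1.        ]])}
wrist {'K': array([[339.44118833,   0.        , 318.59698085],
       [  0.        , 339.44118833, 238.94831198],
       [  0.        ,   0.        ,   1.        ]]), 'tool_from_camera': array([[-4.24809056e-04, -9.55441271e-01, -2.95180956e-01,
         7.50187169e-02],
       [ 9.99999907e-01, -4.28709189e-04, -5.15025207e-05,
        -1.86206683e-04],
       [-7.73391543e-05, -2.95180950e-01,  9.55441364e-01,
        -1.41765651e-01],
       [ 0.00000000e+00,  0.00000000e+00,  0.00000000e+00,
         1.00000000e+00]])}
```

View pics/t0.png

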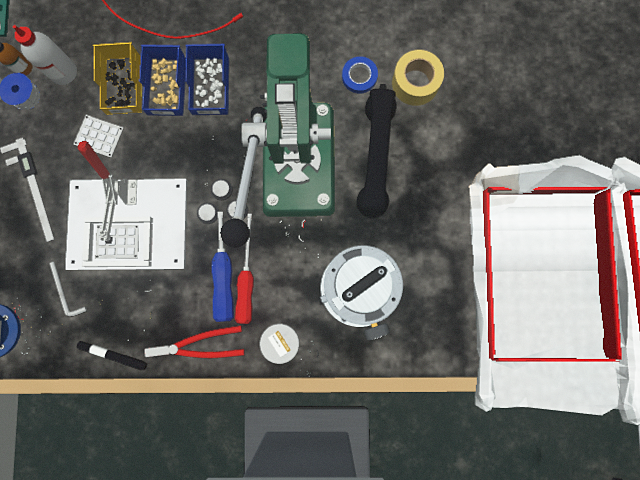

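View pics/s0.png

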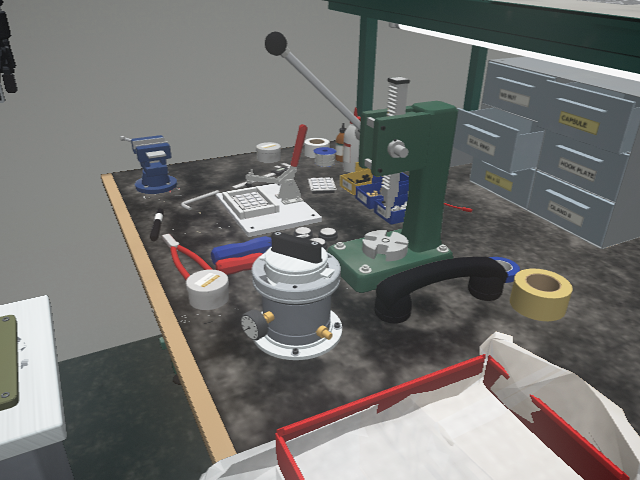

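Top view: the pot is centred near (362,286), the grip bar runs (347,297) to (384,270), and the gauge is at about (375,330). I'll crop in for the gap directions.

```bash
python3 - <<'E'
from h import *
im=cv2.imread('pics/t0.png');c=im[225:355,300:430]
cv2.imwrite('pics/t0c.png',cv2.resize(c,(600,600),interpolation=cv2.INTER_CUBIC))
im=cv2.imread('pics/s0.png');c=im[220:370,220:370]
cv2.imwrite('pics/s0c.png',cv2.resize(c,(600,600),interpolation=cv2.INTER_CUBIC))
d=np.load('pics/t0.npy');n=r.get_calibration('top');K=n['K'];P=n['pose']
v,u=np.mgrid[225:355,300:430];z=d[225:355,300:430]
pc=np.stack([(u-K[0,2])/K[0,0]*z,(v-K[1,2])/K[1,1]*z,z],-1)@P[:3,:3].T+P[:3,3]
np.save('pics/pc.npy',pc)
import collections
h=np.histogram(pc[...,2],bins=np.arange(-.01,.19,.005));print([(round(a,3),b) for a,b in zip(h[1],h[0])])
for lo,hi in((.155,.175),(.127,.146),(.108,.124)):
    q=pc[(pc[...,2]>lo)&(pc[...,2]<hi)]; print(lo,len(q),q.min(0),q.max(0),q.mean(0),np.median(q[:,2]))
    if len(q)>10: 
        print(cv2.minAreaRect((q[:,:2]*1000).astype(np.float32)),cv2.minEnclosingCircle((q[:,:2]*1000).astype(np.float32)))
E
```

```text
[(np.float64(-0.01), np.int64(0)), (np.float64(-0.005), np.int64(703)), (np.float64(0.0), np.int64(9523)), (np.float64(0.005), np.int64(1258)), (np.float64(0.01), np.int64(78)), (np.float64(0.015), np.int64(5)), (np.float64(0.02), np.int64(0)), (np.float64(0.025), np.int64(0)), (np.float64(0.03), np.int64(0)), (np.float64(0.035), np.int64(0)), (np.float64(0.04), np.int64(2)), (np.float64(0.045), np.int64(0)), (np.float64(0.05), np.int64(4)), (np.float64(0.055), np.int64(15)), (np.float64(0.06), np.int64(35)), (np.float64(0.065), np.int64(43)), (np.float64(0.07), np.int64(128)), (np.float64(0.075), np.int64(127)), (np.float64(0.08), np.int64(3)), (np.float64(0.085), np.int64(0)), (np.float64(0.09), np.int64(25)), (np.float64(0.095), np.int64(293)), (np.float64(0.1), np.int64(20)), (np.float64(0.105), np.int64(15)), (np.float64(0.11), np.int64(62)), (np.float64(0.115), np.int64(1584)), (np.float64(0.12), np.int64(312)), (np.float64(0.125), np.int64(53)), (np.float64(0.13), np.int64(28)), (np.float64(0.135), np.int64(1739)), (np.float64(0.14), np.int64(211)), (np.float64(0.145), np.int6
[... 469 characters left out ...]
062), 35.483158111572266) ((488.17718505859375, -120.21965789794922), 39.637420654296875)
0.127 1990 [ 0.44321683 -0.16686649  0.12706654] [ 0.53173974 -0.07679061  0.1459711 ] [ 0.48665245 -0.12040069  0.13810184] 0.13811011893112674
((487.4072265625, -120.96035766601562), (88.79248809814453, 88.99654388427734), 86.7645263671875) ((483.6951599121094, -124.16545104980469), 51.71223068237305)
0.108 1928 [ 0.42419686 -0.18398354  0.10829125] [ 0.55023967 -0.05778476  0.12399543] [ 0.48630582 -0.12040532  0.11815127] 0.11806867519199671
((487.254150390625, -120.87925720214844), (126.0673599243164, 126.11579132080078), 89.54429626464844) ((487.4833984375, -121.14080047607422), 64.05418395996094)
```

View pics/t0c.png

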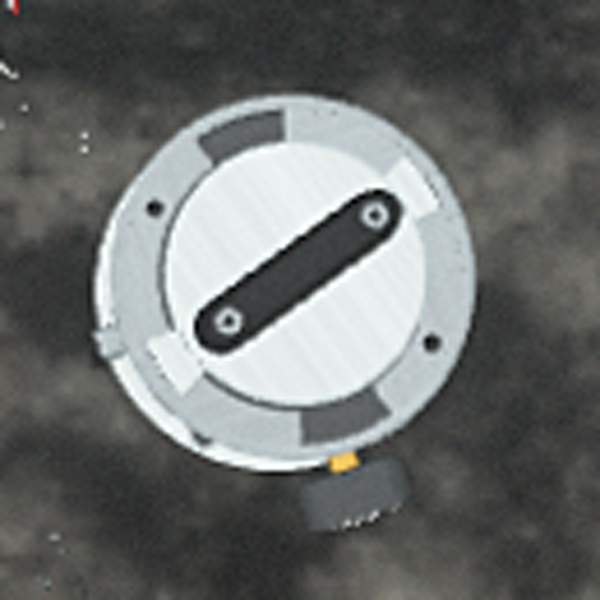

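View pics/s0c.png

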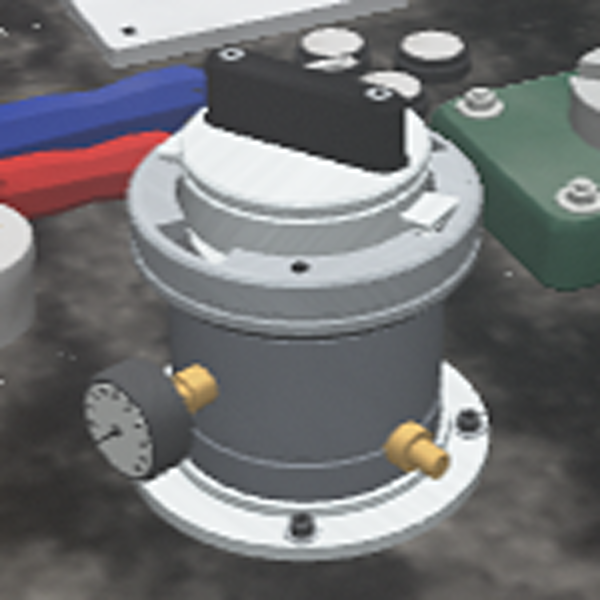

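```bash
python3 - <<'E'
from h import *
pc=np.load('pics/pc.npy');c=np.array([.4873,-.1210])
# bar at z~.164 and gaps floor
d=pc[...,:2]-c;R=np.hypot(d[...,0],d[...,1]);A=np.degrees(np.arctan2(d[...,1],d[...,0]))
Z=pc[...,2]
m=(R>.045)&(R<.0615)&(Z>.085)&(Z<.108)
for s in(A[m][abs(A[m])<90],(A[m][abs(A[m])>90])%360):print(len(s),np.percentile(s,[2,50,98]),s.mean())
m=(R>.046)&(R<.06)&(Z>.121)&(Z<.13)
s=A[m]%180;print(len(s),np.percentile(s,[2,50,98]),s.mean())
# collar rim circle
m=(R>.0)&(Z>.115)&(Z<.1215);p=(pc[m][:,:2]*1e3).astype(np.float32);print(cv2.fitEllipse(cv2.convexHull(p)))
# bystanders tall near: all points z above .18 within .15
E
```

```text
152 [ 1.43925885 20.76225158 80.89859516] 24.766838068864033
183 [ 98.82598031 196.5984812  215.08853044] 190.63454049777215
193 [ 43.98291479 125.00991185 157.66350536] 121.22617004400095
((487.3669738769531, -120.97008514404297), (127.1809310913086, 127.43769073486328), 109.2424545288086)
```

```bash
python3 - <<'E'
from h import *
n=r.get_calibration('top');K=n['K'];P=n['pose'];c=np.array([.4874,-.1210])
def pl(u,v,z):
    d=P[:3,:3]@np.linalg.inv(K)@[u,v,1];return (P[:3,3]+d*(z-P[2,3])/d[2])[:2]
s=600/130
for u,v in((200,132),(215,165),(285,110),(285,143),(302,445),(302,412),(390,415),(372,388)):
    d=pl(300+(u+.5)/s-.5,225+(v+.5)/s-.5,.118)-c;print(u,v,np.hypot(*d).round(4),np.degrees(np.arctan2(d[1],d[0])).round(1))
pc=np.load('pics/pc.npy');d=pc[...,:2]-c;R=np.hypot(d[...,0],d[...,1]);A=np.degrees(np.arctan2(d[...,1],d[...,0]))%360;Z=pc[...,2]
m=(R>.047)&(R<.06)&(Z>.085)&(Z<.108);h=np.histogram(A[m],bins=np.arange(0,361,4));print([(int(a),int(b)) for a,b in zip(h[1],h[0]) if b>1])
E
```

```text
200 132 0.0602 32.0
215 165 0.0476 34.2
285 110 0.0587 1.8
285 143 0.047 2.5
302 445 0.0585 -177.9
302 412 0.0471 -177.2
390 415 0.0584 -145.8
372 388 0.0472 -145.5
[(0, 10), (4, 16), (8, 15), (12, 16), (16, 17), (20, 16), (24, 17), (28, 18), (32, 3), (180, 4), (184, 17), (188, 17), (192, 16), (196, 17), (200, 18), (204, 19), (208, 17), (212, 17)]
```

```bash
python3 - <<'E'
from h import *
d=np.load('pics/t0.npy')
for u,v in((235,232),(240,200),(248,150),(254,120),(288,50),(290,90),(300,205),(270,205),(319,130)):
    print(u,v,world('top',u,v,d[v,u]).round(3))
n=r.get_calibration('top');K=n['K'];P=n['pose']
v,u=np.mgrid[0:480,0:640]
pc=np.stack([(u-K[0,2])/K[0,0]*d,(v-K[1,2])/K[1,1]*d,d],-1)@P[:3,:3].T+P[:3,3]
m=(pc[...,2]>.2)&(d>0);q=pc[m];print(q.min(0),q.max(0),len(q))
for lo in np.arange(.2,.5,.04):
    s=q[(q[:,2]>lo)&(q[:,2]<lo+.04)]; print(lo.round(2),len(s),s.min(0).round(3) if len(s) else '',s.max(0).round(3) if len(s) else '')
# waypoint in tool coordinates
st=r.get_state();from scipy.spatial.transform import Rotation as Ro
R=Ro.from_euler('xyz',st['tool_rot']).as_matrix()
for w in((.42,.20,.25),(.4874,-.121,.23)):
    print(R.T@(np.array(w)-st['tcp_pos']))
E
```

```text
235 232 [0.529 0.037 0.414]
240 200 [0.575 0.04  0.366]
248 150 [0.662 0.044 0.282]
254 120 [0.727 0.044 0.223]
288 50 [ 0.798 -0.012  0.296]
290 90 [ 0.719 -0.018  0.345]
300 205 [ 0.637 -0.015  0.032]
270 205 [0.637 0.039 0.034]
319 130 [ 0.7   -0.053  0.25 ]
[ 0.51449208 -0.06836861  0.20003603] [0.82745111 0.05708855 0.41644553] 7999
0.2 597 [ 0.665 -0.051  0.2  ] [0.765 0.051 0.24 ]
0.24 1567 [ 0.658 -0.068  0.24 ] [0.769 0.057 0.28 ]
0.28 4216 [ 0.616 -0.043  0.28 ] [0.827 0.046 0.32 ]
0.32 721 [ 0.574 -0.023  0.32 ] [0.73  0.046 0.36 ]
0.36 241 [0.514 0.024 0.36 ] [0.58  0.049 0.4  ]
0.4 657 [0.515 0.024 0.4  ] [0.547 0.056 0.416]
0.44 0  
0.48 0  
[-0.35573744 -0.27466794 -0.01906604]
[-0.50216299 -0.56813421  0.00144889]
```

Call:
drive_tool --rows '[{"tx": -0.035, "ty": -0.03, "tz": 0}, {"tx": -0.07, "ty": -0.06}, {"tx": -0.105, "ty": -0.09}, {"tx": -0.14, "ty": -0.12}, {"tx": -0.175, "ty": -0.15}, {"tx": -0.207, "ty": -0.179}, {"tx": -0.237, "ty": -0.215}, {"tx": -0.267, "ty": -0.251}, {"tx": -0.297, "ty": -0.287}, {"tx": -0.328, "ty": -0.323}, {"tx": -0.345, "ty": -0.36}, {"tx": -0.36, "ty": -0.395}, {"tx": -0.375, "ty": -0.43}, {"tx": -0.387, "ty": -0.452}, {"tx": -0.41, "ty": -0.487}, {"tx": -0.432, "ty": -0.523}, {"tx": -0.455, "ty": -0.538}, {"tx": -0.48, "ty": -0.555}, {"tx": -0.502, "ty": -0.568}, {"tx": -0.502, "ty": -0.568}]'

```text
schema error: expected keys gripper, tx, ty, tz, rx, ry, rz
```

Call:
drive_tool --force 60 --rows '[{"gripper": 0, "tx": -0.035, "ty": -0.03, "tz": 0, "rx": 0, "ry": 0, "rz": 0}, {"gripper": 0, "tx": -0.07, "ty": -0.06, "tz": 0, "rx": 0, "ry": 0, "rz": 0}, {"gripper": 0, "tx": -0.105, "ty": -0.09, "tz": 0, "rx": 0, "ry": 0, "rz": 0}, {"gripper": 0, "tx": -0.14, "ty": -0.12, "tz": 0, "rx": 0, "ry": 0, "rz": 0}, {"gripper": 0, "tx": -0.175, "ty": -0.15, "tz": 0, "rx": 0, "ry": 0, "rz": 0}, {"gripper": 0, "tx": -0.207, "ty": -0.179, "tz": 0, "rx": 0, "ry": 0, "rz": 0}, {"gripper": 0, "tx": -0.237, "ty": -0.215, "tz": 0, "rx": 0, "ry": 0, "rz": 0}, {"gripper": 0, "tx": -0.267, "ty": -0.251, "tz": 0, "rx": 0, "ry": 0, "rz": 0}, {"gripper": 0, "tx": -0.297, "ty": -0.287, "tz": 0, "rx": 0, "ry": 0, "rz": 0}, {"gripper": 0, "tx": -0.328, "ty": -0.323, "tz": 0, "rx": 0, "ry": 0, "rz": 0}, {"gripper": 0, "tx": -0.345, "ty": -0.36, "tz": 0, "rx": 0, "ry": 0, "rz": 0}, {"gripper": 0, "tx": -0.36, "ty": -0.395, "tz": 0, "rx": 0, "ry": 0, "rz": 0}, {"gripper": 0, "tx": -0.375, "ty": -0.43, "tz": 0, "rx": 0, "ry": 0, "rz": 0}, {"gripper": 0, "tx": -0.387, "ty": -0.452, "tz": 0, "rx": 0, "ry": 0, "rz": 0}, {"gripper": 0, "tx": -0.41, "ty": -0.487, "tz": 0, "rx": 0, "ry": 0, "rz": 0}, {"gripper": 0, "tx": -0.432, "ty": -0.523, "tz": 0, "rx": 0, "ry": 0, "rz": 0}, {"gripper": 0, "tx": -0.455, "ty": -0.538, "tz": 0, "rx": 0, "ry": 0, "rz": 0}, {"gripper": 0, "tx": -0.48, "ty": -0.555, "tz": 0, "rx": 0, "ry": 0, "rz": 0}, {"gripper": 0, "tx": -0.502, "ty": -0.568, "tz": 0, "rx": 0, "ry": 0, "rz": 0}, {"gripper": 0, "tx": -0.502, "ty": -0.568, "tz": 0, "rx": 0, "ry": 0, "rz": 0}]'

```text
time_s: 2.1
tcp_pos: [0.49, -0.1228, 0.2309]
tool_rot: [-3.141, 0.002, 2.884]
force: [-0.1, -0.2, -0.1]
width: 0.0855
```

Call:
drive_tool --rows '[{"gripper": 0, "tx": 0, "ty": 0, "tz": 0, "rx": 0, "ry": 0, "rz": 0.14}, {"gripper": 0, "tx": 0, "ty": 0, "tz": 0, "rx": 0, "ry": 0, "rz": 0.28}, {"gripper": 0, "tx": 0, "ty": 0, "tz": 0, "rx": 0, "ry": 0, "rz": 0.42}, {"gripper": 0, "tx": 0, "ty": 0, "tz": 0, "rx": 0, "ry": 0, "rz": 0.56}, {"gripper": 0, "tx": 0, "ty": 0, "tz": 0, "rx": 0, "ry": 0, "rz": 0.694}, {"gripper": 0, "tx": 0, "ty": 0, "tz": 0, "rx": 0, "ry": 0, "rz": 0.694}, {"gripper": 0, "tx": 0, "ty": 0, "tz": 0, "rx": 0, "ry": 0, "rz": 0.694}]'

```text
time_s: 2.8
tcp_pos: [0.4869, -0.1197, 0.2311]
tool_rot: [-3.141, -0.001, 2.195]
force: [0.8, 1.0, 1.1]
width: 0.0853
```

```bash
python3 - <<'E'
from h import *
from scipy.spatial.transform import Rotation as Ro
st=r.get_state();print(st['tcp_pos'],st['tool_rot'],st['joint_pos'])
im,d=snap('wrist','w1');c=r.get_calibration('wrist')
T=np.eye(4);T[:3,:3]=Ro.from_euler('xyz',st['tool_rot']).as_matrix();T[:3,3]=st['tcp_pos'];T=T@c['tool_from_camera'];K=c['K']
v,u=np.mgrid[0:480,0:640]
pc=np.stack([(u-K[0,2])/K[0,0]*d,(v-K[1,2])/K[1,1]*d,d],-1)@T[:3,:3].T+T[:3,3]
ok=(d>0)&(np.hypot(pc[...,0]-.487,pc[...,1]+.121)<.07)
for lo,hi in((.155,.17),(.132,.145),(.113,.122)):
    q=pc[ok&(pc[...,2]>lo)&(pc[...,2]<hi)];print(lo,len(q),np.median(q[:,2]),cv2.minAreaRect((q[:,:2]*1e3).astype(np.float32)))
    if lo<.12:print(cv2.fitEllipse(cv2.convexHull((q[:,:2]*1e3).astype(np.float32))))
E
```

```text
[ 0.48685498 -0.11971751  0.2311223 ] [-3.14120256e+00 -7.62986631e-04  2.19530175e+00] [-3.25480957e-01  2.04639127e-01  1.65376826e+00  1.31904105e-04
  1.28403280e+00 -9.50023896e-01]
0.155 2704 0.16283514181884626 ((488.1563415527344, -119.54832458496094), (16.673276901245117, 79.48423767089844), 35.23218536376953)
0.132 8650 0.13705942499627286 ((487.7554626464844, -119.2518310546875), (89.81958770751953, 88.35710906982422), 35.63566207885742)
0.113 6623 0.11691445011918006 ((488.1475524902344, -119.72904205322266), (127.61366271972656, 127.33769989013672), 84.47362518310547)
((488.37078857421875, -119.80563354492188), (127.78620147705078, 127.98625946044922), 59.56616973876953)
```

View pics/w1.png

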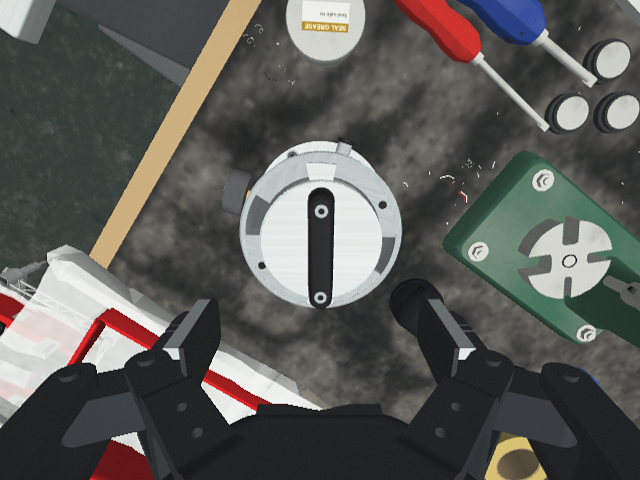

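Call:
drive_tool --force 60 --rows '[{"gripper": 0, "tx": -0.001, "ty": 0.0005, "tz": 0.02, "rx": 0, "ry": 0, "rz": 0.005}, {"gripper": 0, "tx": -0.001, "ty": 0.0005, "tz": 0.04, "rx": 0, "ry": 0, "rz": 0.005}, {"gripper": 0, "tx": -0.001, "ty": 0.0005, "tz": 0.06, "rx": 0, "ry": 0, "rz": 0.005}, {"gripper": 0, "tx": -0.001, "ty": 0.0005, "tz": 0.08, "rx": 0, "ry": 0, "rz": 0.005}, {"gripper": 0, "tx": -0.001, "ty": 0.0005, "tz": 0.09, "rx": 0, "ry": 0, "rz": 0.005}, {"gripper": 0, "tx": -0.001, "ty": 0.0005, "tz": 0.09, "rx": 0, "ry": 0, "rz": 0.005}, {"gripper": 0, "tx": -0.001, "ty": 0.0005, "tz": 0.09, "rx": 0, "ry": 0, "rz": 0.005}]'

```text
time_s: 3.55
tcp_pos: [0.4888, -0.1208, 0.1417]
tool_rot: [3.141, 0.0, 2.188]
force: [-0.4, 1.2, 0.4]
width: 0.0853
```

Call:
drive_tool --force 60 --rows '[{"gripper": 0.5, "tx": 0, "ty": 0, "tz": 0, "rx": 0, "ry": 0, "rz": 0}, {"gripper": 0.7, "tx": 0, "ty": 0, "tz": 0, "rx": 0, "ry": 0, "rz": 0}, {"gripper": 1, "tx": 0, "ty": 0, "tz": 0, "rx": 0, "ry": 0, "rz": 0}, {"gripper": 1, "tx": 0, "ty": 0, "tz": 0, "rx": 0, "ry": 0, "rz": 0}, {"gripper": 1, "tx": 0, "ty": 0, "tz": 0, "rx": 0, "ry": 0, "rz": 0}, {"gripper": 1, "tx": 0, "ty": 0, "tz": 0, "rx": 0, "ry": 0, "rz": 0}, {"gripper": 1, "tx": 0, "ty": 0, "tz": 0, "rx": 0, "ry": 0, "rz": 0}, {"gripper": 1, "tx": 0, "ty": 0, "tz": 0, "rx": 0, "ry": 0, "rz": 0}, {"gripper": 1, "tx": 0, "ty": 0, "tz": 0, "rx": 0, "ry": 0, "rz": 0}, {"gripper": 1, "tx": 0, "ty": 0, "tz": 0, "rx": 0, "ry": 0, "rz": 0}]'

```text
time_s: 4.55
tcp_pos: [0.4888, -0.1207, 0.1418]
tool_rot: [3.141, 0.001, 2.187]
force: [0.4, 1.7, 5.4]
width: 0.0146
```

Call:
drive_tool --rows '[{"gripper": 1, "tx": 0, "ty": 0, "tz": -0.0005, "rx": 0, "ry": 0, "rz": -0.08}, {"gripper": 1, "tx": 0, "ty": 0, "tz": -0.0005, "rx": 0, "ry": 0, "rz": -0.16}, {"gripper": 1, "tx": 0, "ty": 0, "tz": -0.0005, "rx": 0, "ry": 0, "rz": -0.24}, {"gripper": 1, "tx": 0, "ty": 0, "tz": -0.0005, "rx": 0, "ry": 0, "rz": -0.32}, {"gripper": 1, "tx": 0, "ty": 0, "tz": -0.0005, "rx": 0, "ry": 0, "rz": -0.4}, {"gripper": 1, "tx": 0, "ty": 0, "tz": -0.0005, "rx": 0, "ry": 0, "rz": -0.48}, {"gripper": 1, "tx": 0, "ty": 0, "tz": -0.0005, "rx": 0, "ry": 0, "rz": -0.56}, {"gripper": 1, "tx": 0, "ty": 0, "tz": -0.0005, "rx": 0, "ry": 0, "rz": -0.64}, {"gripper": 1, "tx": 0, "ty": 0, "tz": -0.0005, "rx": 0, "ry": 0, "rz": -0.72}, {"gripper": 1, "tx": 0, "ty": 0, "tz": -0.0005, "rx": 0, "ry": 0, "rz": -0.8}, {"gripper": 1, "tx": 0, "ty": 0, "tz": -0.0005, "rx": 0, "ry": 0, "rz": -0.88}, {"gripper": 1, "tx": 0, "ty": 0, "tz": -0.0005, "rx": 0, "ry": 0, "rz": -0.96}, {"gripper": 1, "tx": 0, "ty": 0, "tz": -0.0005, "rx": 0, "ry": 0, "rz": -1.04}, {"gripper": 1, "tx": 0, "ty": 0, "tz": -0.0005, "rx": 0, "ry": 0, "rz": -1.12}, {"gripper": 1, "tx": 0, "ty": 0, "tz": -0.0005, "rx": 0, "ry": 0, "rz": -1.2}, {"gripper": 1, "tx": 0, "ty": 0, "tz": -0.0005, "rx": 0, "ry": 0, "rz": -1.265}, {"gripper": 1, "tx": 0, "ty": 0, "tz": -0.0005, "rx": 0, "ry": 0, "rz": -1.265}, {"gripper": 1, "tx": 0, "ty": 0, "tz": -0.0005, "rx": 0, "ry": 0, "rz": -1.265}]'

```text
time_s: 6.35
tcp_pos: [0.4878, -0.1205, 0.1409]
tool_rot: [3.141, -0.001, -2.833]
force: [0.2, 0.5, -4.8]
width: 0.0148
```

```bash
python3 - <<'E'
from h import *
st=r.get_state();print(st['tcp_pos'],st['tool_rot'],st['joint_pos'],st['force'])
im,d=snap('wrist','w2')
E
```

```text
[ 0.48778713 -0.12054908  0.14094382] [ 3.14052315e+00 -1.49176038e-03 -2.83295948e+00] [-3.26347800e-01  2.98853741e-01  1.77943845e+00 -2.72197164e-05
  1.06513584e+00 -2.20576330e+00] [ 0.24264012  0.49232011 -4.83242637]
```

View pics/w2.png

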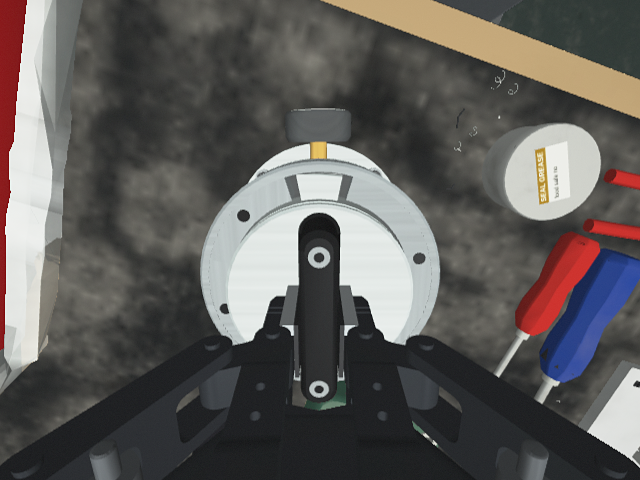

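The lug (columns 298–342 at row 187) sits centred in the gap (288–350), and the gripper carries the lid's weight. Next I lower it into the gaps.

Call:
drive_tool --rows '[{"gripper": 1, "tx": 0, "ty": 0, "tz": 0.002, "rx": 0, "ry": 0, "rz": 0}, {"gripper": 1, "tx": 0, "ty": 0, "tz": 0.004, "rx": 0, "ry": 0, "rz": 0}, {"gripper": 1, "tx": 0, "ty": 0, "tz": 0.006, "rx": 0, "ry": 0, "rz": 0}, {"gripper": 1, "tx": 0, "ty": 0, "tz": 0.008, "rx": 0, "ry": 0, "rz": 0}, {"gripper": 1, "tx": 0, "ty": 0, "tz": 0.008, "rx": 0, "ry": 0, "rz": 0}, {"gripper": 1, "tx": 0, "ty": 0, "tz": 0.008, "rx": 0, "ry": 0, "rz": 0}]'

```text
time_s: 7.0
tcp_pos: [0.4882, -0.1207, 0.1344]
tool_rot: [-3.142, -0.0, -2.831]
force: [-2.2, 0.2, 3.8]
width: 0.015
```

```bash
python3 - <<'E'
from h import *
snap('side','s2')
im=cv2.imread('pics/s2.png');c=im[200:350,220:370]
cv2.imwrite('pics/s2c.png',cv2.resize(c,(600,600),interpolation=cv2.INTER_CUBIC))
E
```

```text
(no output)
```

View pics/s2c.png

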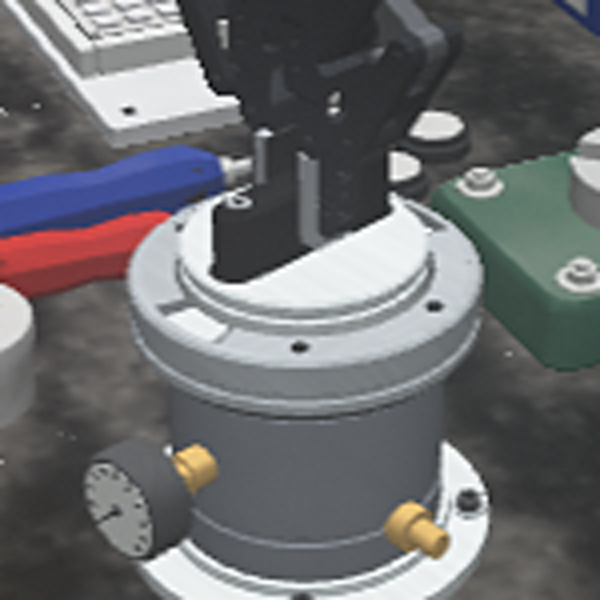

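Call:
drive_tool --rows '[{"gripper": 1, "tx": 0, "ty": 0, "tz": 0.003, "rx": 0, "ry": 0, "rz": 0}, {"gripper": 1, "tx": 0, "ty": 0, "tz": 0.006, "rx": 0, "ry": 0, "rz": 0}, {"gripper": 1, "tx": 0, "ty": 0, "tz": 0.009, "rx": 0, "ry": 0, "rz": 0}, {"gripper": 1, "tx": 0, "ty": 0, "tz": 0.011, "rx": 0, "ry": 0, "rz": 0}, {"gripper": 1, "tx": 0, "ty": 0, "tz": 0.011, "rx": 0, "ry": 0, "rz": 0}, {"gripper": 1, "tx": 0, "ty": 0, "tz": 0.011, "rx": 0, "ry": 0, "rz": 0}]'

```text
time_s: 7.65
tcp_pos: [0.49, -0.1201, 0.1267]
tool_rot: [-3.14, 0.005, -2.832]
force: [-6.0, 6.2, 28.2]
width: 0.0148
```

```bash
python3 - <<'E'
from h import *
snap('wrist','w3');print(r.get_state()['force'],r.get_state()['tcp_pos'])
E
```

```text
[-5.30395078  6.35253521 28.36297933] [ 0.49008096 -0.12010087  0.12666802]
```

View pics/w3.png

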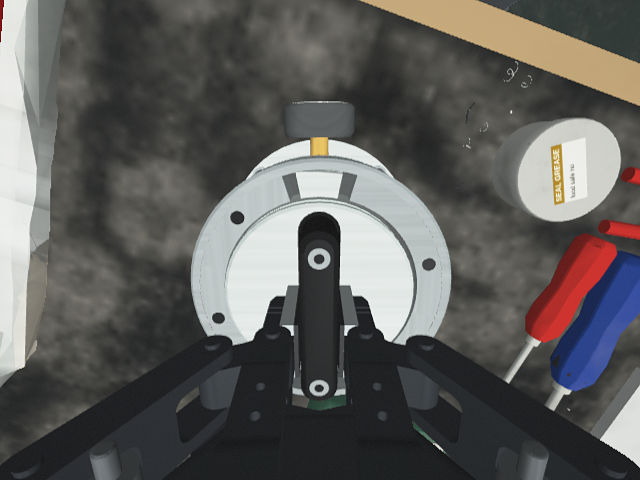

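The pot reads 28 N with sideways load (−6, +6): the lid rubs the collar towards +x/−y. I'll back off slightly and shift toward −x/+y.

Call:
drive_tool --rows '[{"gripper": 1, "tx": 0.001, "ty": 0.0007, "tz": -0.004, "rx": 0, "ry": 0, "rz": 0}, {"gripper": 1, "tx": 0.002, "ty": 0.0015, "tz": -0.004, "rx": 0, "ry": 0, "rz": 0}, {"gripper": 1, "tx": 0.002, "ty": 0.0015, "tz": -0.004, "rx": 0, "ry": 0, "rz": 0}, {"gripper": 1, "tx": 0.002, "ty": 0.0015, "tz": -0.004, "rx": 0, "ry": 0, "rz": 0}]'

```text
time_s: 8.1
tcp_pos: [0.4893, -0.1204, 0.1288]
tool_rot: [-3.138, 0.007, -2.832]
force: [-0.0, 1.3, 7.8]
width: 0.0148
```

Call:
drive_tool --rows '[{"gripper": 1, "tx": 0, "ty": 0, "tz": 0.002, "rx": 0, "ry": 0, "rz": 0}, {"gripper": 1, "tx": 0, "ty": 0, "tz": 0.003, "rx": 0, "ry": 0, "rz": 0}, {"gripper": 1, "tx": 0, "ty": 0, "tz": 0.003, "rx": 0, "ry": 0, "rz": 0}, {"gripper": 1, "tx": 0, "ty": 0, "tz": 0.003, "rx": 0, "ry": 0, "rz": 0}]'

```text
time_s: 8.5
tcp_pos: [0.4895, -0.1202, 0.1275]
tool_rot: [-3.138, 0.008, -2.832]
force: [-3.5, 4.4, 22.8]
width: 0.0144
```

```bash
python3 - <<'E'
from h import *
from scipy.spatial.transform import Rotation as Ro
st=r.get_state();print(st['force'],st['wrist_torque'],st['joint_pos'])
im,d=snap('wrist','w4');c=r.get_calibration('wrist')
T=np.eye(4);T[:3,:3]=Ro.from_euler('xyz',st['tool_rot']).as_matrix();T[:3,3]=st['tcp_pos'];T=T@c['tool_from_camera'];K=c['K']
v,u=np.mgrid[0:480,0:640]
def PC(d,K,T): return np.stack([(u-K[0,2])/K[0,0]*d,(v-K[1,2])/K[1,1]*d,d],-1)@T[:3,:3].T+T[:3,3]
def fit(q):
    A=np.c_[q[:,0]-.488,q[:,1]+.1205,np.ones(len(q))]
    for _ in range(4):
        s=np.linalg.lstsq(A,q[:,2],rcond=None)[0];e=abs(A@s-q[:,2]);k=e<.0015;A=A[k];q=q[k]
    return s.round(4),len(q)
cs=(.488,-.1205)
pc=PC(d,K,T);R=np.hypot(pc[...,0]-cs[0],pc[...,1]-cs[1])
print('wrist lid',fit(pc[(R<.043)&(pc[...,2]>.115)&(pc[...,2]<.14)]),'collar',fit(pc[(R<.062)&(R>.049)&(pc[...,2]>.112)&(pc[...,2]<.124)]))
im,d=snap('side','s4');c=r.get_calibration('side')
pc=PC(d,c['K'],c['pose']);R=np.hypot(pc[...,0]-cs[0],pc[...,1]-cs[1])
print('side lid',fit(pc[(R<.043)&(pc[...,2]>.115)&(pc[...,2]<.14)]),'collar',fit(pc[(R<.062)&(R>.049)&(pc[...,2]>.112)&(pc[...,2]<.124)]))
cv2.imwrite('pics/s4c.png',cv2.resize(im[230:330,230:360],(780,600),interpolation=cv2.INTER_CUBIC))
E
```

```text
[-3.51977437  4.35946013 22.82314955] [0.57118782 0.3599783  0.0502156 ] [-3.25726838e-01  3.12646675e-01  1.80083304e+00  1.77374994e-03
  1.01984812e+00 -2.20736064e+00]
wrist lid (array([-0.0208, -0.0111,  0.1233]), 10667) collar (array([-0.0008, -0.0004,  0.117 ]), 11408)
side lid (array([-0.0133,  0.0327,  0.1279]), 164) collar (array([0.0026, 0.0018, 0.1195]), 795)
```

View pics/s4c.png

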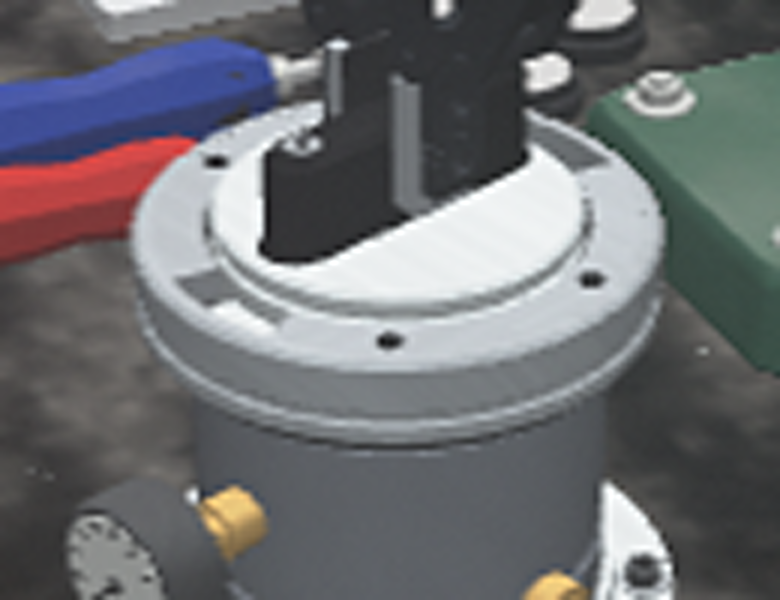

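View pics/s4.png

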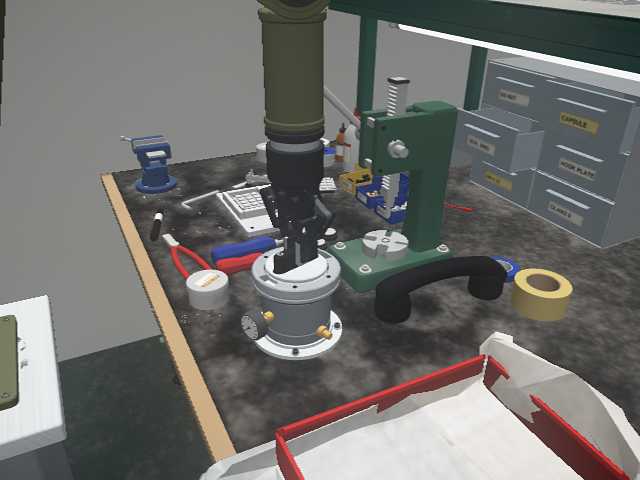

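```bash
python3 - <<'E'
import cv2
im=cv2.imread('pics/w4.png');cv2.imwrite('pics/w4c.png',cv2.resize(im[140:350,180:460],(800,600),interpolation=cv2.INTER_CUBIC))
E
```

```text
(no output)
```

View pics/w4c.png

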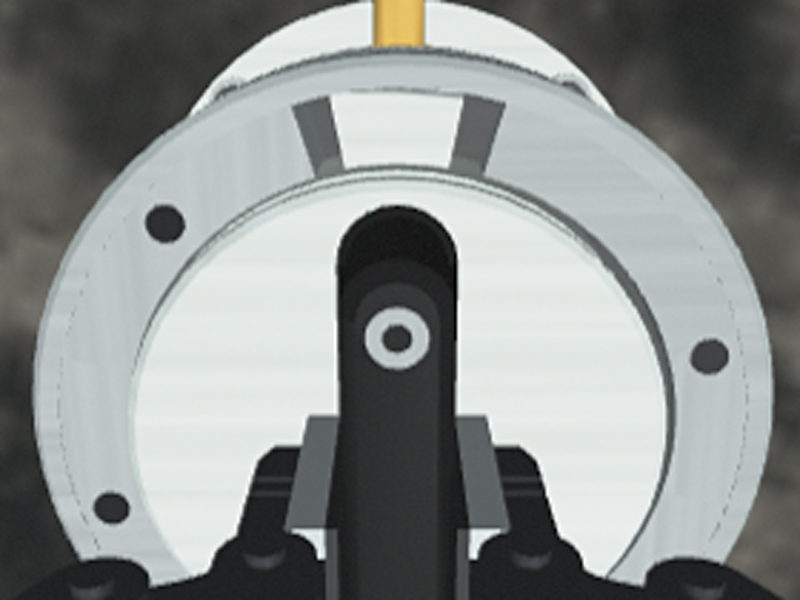

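The disc touches the bore on the left (tool −y) with about 2 mm of free gap on the right. I'll raise it to unload, then shift +ty and push again.

Call:
drive_tool --rows '[{"gripper": 1, "tx": 0, "ty": 0, "tz": -0.004, "rx": 0, "ry": 0, "rz": 0}, {"gripper": 1, "tx": 0, "ty": 0, "tz": -0.008, "rx": 0, "ry": 0, "rz": 0}, {"gripper": 1, "tx": 0.0005, "ty": 0.001, "tz": -0.01, "rx": 0, "ry": 0, "rz": 0}, {"gripper": 1, "tx": 0.0005, "ty": 0.002, "tz": -0.01, "rx": 0, "ry": 0, "rz": 0}, {"gripper": 1, "tx": 0.0005, "ty": 0.002, "tz": -0.01, "rx": 0, "ry": 0, "rz": 0}]'

```text
time_s: 9.1
tcp_pos: [0.4882, -0.1194, 0.135]
tool_rot: [-3.137, 0.005, -2.831]
force: [5.4, -1.3, 4.0]
width: 0.0149
```

```bash
python3 - <<'E'
from h import *
im,d=snap('wrist','w5');st=r.get_state();print(st['force'],st['wrist_torque'],st['tcp_pos'],st['tool_rot'])
cv2.imwrite('pics/w5c.png',cv2.resize(im[140:350,180:460],(800,600),interpolation=cv2.INTER_CUBIC))
E
```

```text
[ 4.8111704  -0.46564446  5.65136227] [-0.13081981 -1.03797981  0.02437171] [ 0.48823071 -0.11939304  0.13500495] [-3.13734794  0.00538903 -2.83136396]
```

View pics/w5c.png

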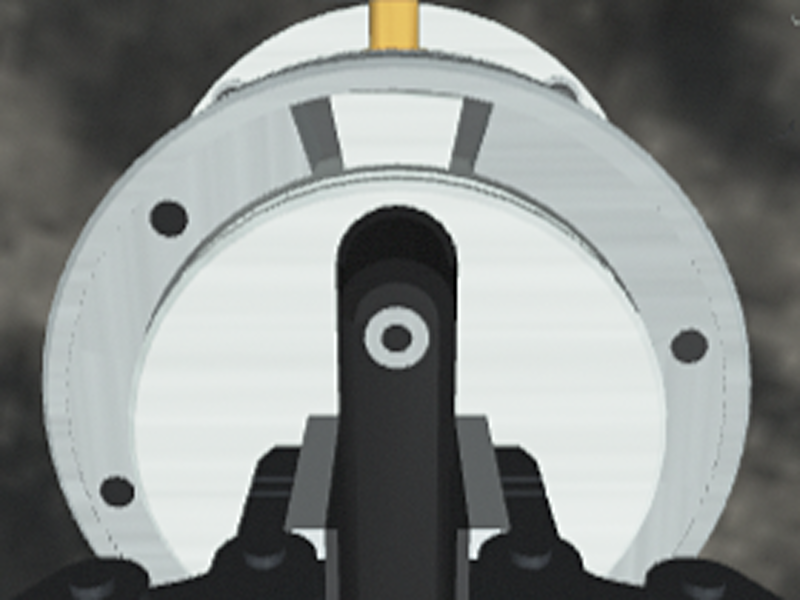

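Call:
drive_tool --rows '[{"gripper": 1, "tx": -0.0005, "ty": -0.0003, "tz": 0.002, "rx": 0, "ry": 0, "rz": 0}, {"gripper": 1, "tx": -0.0005, "ty": -0.0003, "tz": 0.004, "rx": 0, "ry": 0, "rz": 0}, {"gripper": 1, "tx": -0.0005, "ty": -0.0003, "tz": 0.006, "rx": 0, "ry": 0, "rz": 0}, {"gripper": 1, "tx": -0.0005, "ty": -0.0003, "tz": 0.006, "rx": 0, "ry": 0, "rz": 0}, {"gripper": 1, "tx": -0.0005, "ty": -0.0003, "tz": 0.006, "rx": 0, "ry": 0, "rz": 0}]'

```text
time_s: 9.65
tcp_pos: [0.4881, -0.1195, 0.129]
tool_rot: [-3.138, 0.004, -2.832]
force: [2.0, -1.4, 6.2]
width: 0.0147
```

Call:
drive_tool --rows '[{"gripper": 1, "tx": 0, "ty": 0, "tz": 0.002, "rx": 0, "ry": 0, "rz": 0}, {"gripper": 1, "tx": 0, "ty": 0, "tz": 0.004, "rx": 0, "ry": 0, "rz": 0}, {"gripper": 1, "tx": 0, "ty": 0, "tz": 0.004, "rx": 0, "ry": 0, "rz": 0}, {"gripper": 1, "tx": 0, "ty": 0, "tz": 0.004, "rx": 0, "ry": 0, "rz": 0}]'

```text
time_s: 10.05
tcp_pos: [0.4885, -0.1194, 0.1274]
tool_rot: [-3.137, 0.006, -2.831]
force: [-0.9, 0.3, 24.9]
width: 0.015
```

```bash
cat >> h.py <<'E'
from scipy.spatial.transform import Rotation as Ro
v_,u_=np.mgrid[0:480,0:640]
def PC(d,K,T): return np.stack([(u_-K[0,2])/K[0,0]*d,(v_-K[1,2])/K[1,1]*d,d],-1)@T[:3,:3].T+T[:3,3]
def fit(q):
    A=np.c_[q[:,0]-.488,q[:,1]+.1205,np.ones(len(q))]
    for _ in range(6):
        s=np.linalg.lstsq(A,q[:,2],rcond=None)[0];e=abs(A@s-q[:,2]);k=e<max(.001,2*np.median(e));A=A[k];q=q[k]
    return s.round(4),len(q)
def look(f):
    st=r.get_state();print({k:np.round(st[k],4) for k in('time_s','force','wrist_torque','tcp_pos','tool_rot')})
    im,d=snap('wrist',f);c=r.get_calibration('wrist')
    T=np.eye(4);T[:3,:3]=Ro.from_euler('xyz',st['tool_rot']).as_matrix();T[:3,3]=st['tcp_pos'];T=T@c['tool_from_camera']
    pc=PC(d,c['K'],T);R=np.hypot(pc[...,0]-.488,pc[...,1]+.1205)
    a=fit(pc[(R<.043)&(pc[...,2]>.112)&(pc[...,2]<.14)]);b=fit(pc[(R<.062)&(R>.049)&(pc[...,2]>.112)&(pc[...,2]<.124)])
    print('lid',a,'collar',b,'lid origin z',(a[0]-b[0])[2]+.118-.028,'tilt',(a[0]-b[0])[:2])
    m=(R<.062)&(R>.048)&(pc[...,2]<.1165)&(pc[...,2]>.09)
    cv2.imwrite(f'pics/{f}c.png',cv2.resize(im[140:350,180:460],(800,600),interpolation=cv2.INTER_CUBIC)); return pc
E
python3 - <<'E'
from h import *
pc=look('w6')
# lug surface height
p=pc[187-5:187+5,305:335].reshape(-1,3);print('lug',np.median(p,0),fit(p))
E
```

```text
{'time_s': np.float64(10.05), 'force': array([-0.9079,  0.3005, 24.8975]), 'wrist_torque': array([ 0.2473,  0.2156, -0.0599]), 'tcp_pos': array([ 0.4885, -0.1194,  0.1274]), 'tool_rot': array([-3.1371,  0.0058, -2.8314])}
lid (array([-0.0253, -0.0095,  0.1231]), 9912) collar (array([-0.0009, -0.0004,  0.117 ]), 10176) lid origin z 0.09609999999999999 tilt [-0.0244 -0.0091]
lug [ 0.4393106  -0.13523415  0.11020021] (array([-0.0286, -0.0277,  0.1084]), 261)
```

View pics/w6c.png

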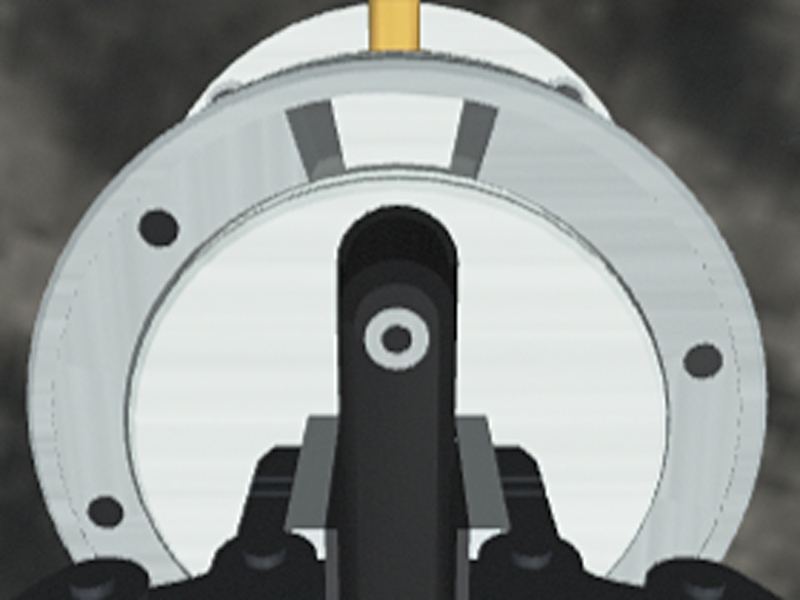

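Push stalls at lid z≈96 mm with 25 N, laterally centred but tilted about 1.5°. I'll unload it, release so the lid levels on the plate, and look.

Call:
drive_tool --rows '[{"gripper": 1, "tx": 0, "ty": 0, "tz": -0.004, "rx": 0, "ry": 0, "rz": 0}, {"gripper": 1, "tx": 0, "ty": 0, "tz": -0.008, "rx": 0, "ry": 0, "rz": 0}, {"gripper": 1, "tx": 0, "ty": 0, "tz": -0.009, "rx": 0, "ry": 0, "rz": 0}, {"gripper": 1, "tx": 0, "ty": 0, "tz": -0.009, "rx": 0, "ry": 0, "rz": 0}, {"gripper": 0.6, "tx": 0, "ty": 0, "tz": -0.009, "rx": 0, "ry": 0, "rz": 0}, {"gripper": 0.5, "tx": 0, "ty": 0, "tz": -0.009, "rx": 0, "ry": 0, "rz": 0}, {"gripper": 0.5, "tx": 0, "ty": 0, "tz": -0.009, "rx": 0, "ry": 0, "rz": 0}, {"gripper": 0.5, "tx": 0, "ty": 0, "tz": -0.009, "rx": 0, "ry": 0, "rz": 0}]'

```text
time_s: 10.9
tcp_pos: [0.4843, -0.1178, 0.132]
tool_rot: [3.14, -0.002, -2.831]
force: [-0.2, 0.7, 0.5]
width: 0.0426
```

```bash
python3 - <<'E'
from h import *
pc=look('w7');print(r.get_state()['width'])
im,d=snap('side','s7');cv2.imwrite('pics/s7c.png',cv2.resize(im[230:330,230:360],(780,600),interpolation=cv2.INTER_CUBIC))
E
```

```text
{'time_s': np.float64(10.9), 'force': array([-0.24  ,  0.6523,  0.471 ]), 'wrist_torque': array([-0.0134,  0.0497,  0.0486]), 'tcp_pos': array([ 0.4843, -0.1178,  0.132 ]), 'tool_rot': array([ 3.1398e+00, -2.3000e-03, -2.8313e+00])}
lid (array([-0.0029, -0.0002,  0.1302]), 10747) collar (array([0.0012, 0.    , 0.117 ]), 10279) lid origin z 0.10319999999999999 tilt [-0.0041 -0.0002]
0.04253543660983277
```

View pics/w7c.png

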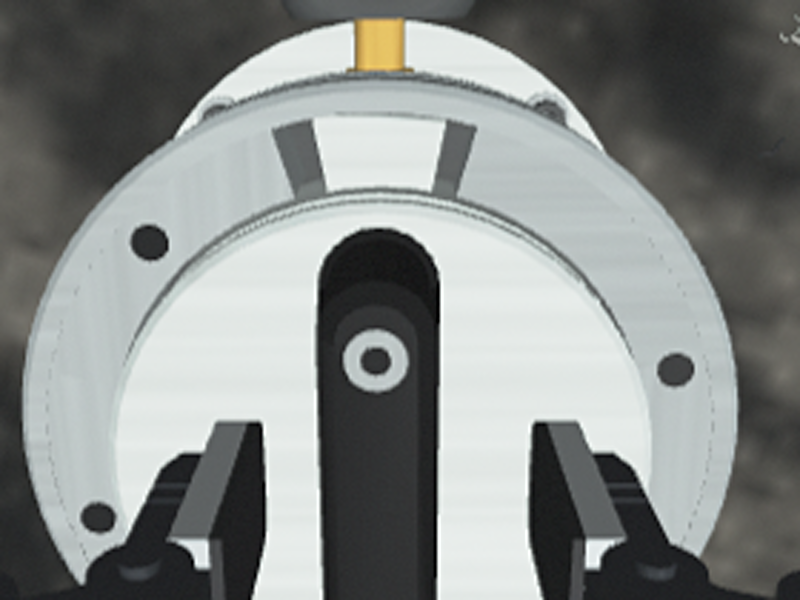

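View pics/s7c.png

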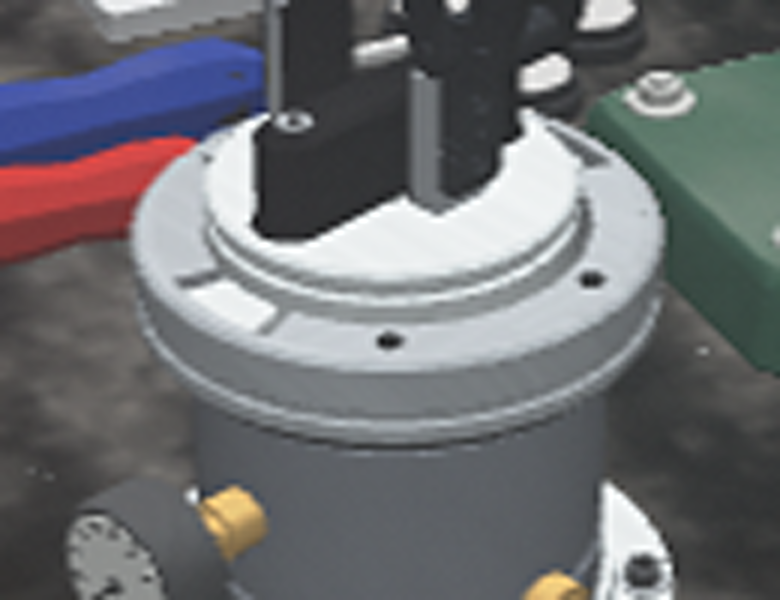

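Call:
drive_tool --force 20 --rows '[{"gripper": 0.5, "tx": -0.0032, "ty": -0.0026, "tz": 0, "rx": 0, "ry": 0, "rz": 0}, {"gripper": 0.5, "tx": -0.0032, "ty": -0.0026, "tz": 0.002, "rx": 0, "ry": 0, "rz": 0}, {"gripper": 0.5, "tx": -0.0032, "ty": -0.0026, "tz": 0.004, "rx": 0, "ry": 0, "rz": 0}, {"gripper": 0.5, "tx": -0.0032, "ty": -0.0026, "tz": 0.006, "rx": 0, "ry": 0, "rz": 0}, {"gripper": 0.5, "tx": -0.0032, "ty": -0.0026, "tz": 0.008, "rx": 0, "ry": 0, "rz": 0}, {"gripper": 0.5, "tx": -0.0032, "ty": -0.0026, "tz": 0.01, "rx": 0, "ry": 0, "rz": 0}, {"gripper": 0.5, "tx": -0.0032, "ty": -0.0026, "tz": 0.01, "rx": 0, "ry": 0, "rz": 0}]'

```text
time_s: 11.7
tcp_pos: [0.4898, -0.12, 0.1234]
tool_rot: [-3.141, 0.001, -2.831]
force: [-1.1, -0.0, 7.8]
width: 0.0427
```

```bash
python3 - <<'E'
from h import *
pc=look('w8');print(r.get_state()['width'])
E
```

```text
{'time_s': np.float64(11.7), 'force': array([-1.1069, -0.0178,  7.8006]), 'wrist_torque': array([ 0.1308,  0.1832, -0.059 ]), 'tcp_pos': array([ 0.4898, -0.12  ,  0.1234]), 'tool_rot': array([-3.1410e+00,  9.0000e-04, -2.8314e+00])}
lid (array([-0.0014, -0.0004,  0.1244]), 12441) collar (array([-0.0005, -0.0003,  0.1169]), 11544) lid origin z 0.0975 tilt [-0.0009 -0.0001]
0.04235369224339257
```

View pics/w8c.png

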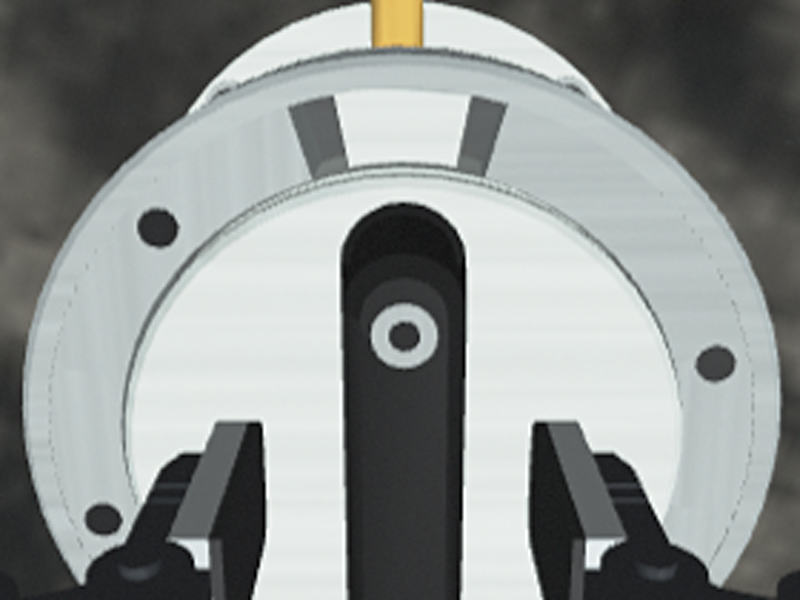

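The ungripped push works: the lid is level at 97.5 mm with 7.8 N, as the spring predicts. I'll push farther, then close gently.

Call:
drive_tool --force 20 --rows '[{"gripper": 0.5, "tx": 0.0005, "ty": 0.0005, "tz": 0.002, "rx": 0, "ry": 0, "rz": 0}, {"gripper": 0.5, "tx": 0.001, "ty": 0.0005, "tz": 0.004, "rx": 0, "ry": 0, "rz": 0}, {"gripper": 0.5, "tx": 0.001, "ty": 0.0005, "tz": 0.005, "rx": 0, "ry": 0, "rz": 0}, {"gripper": 0.5, "tx": 0.001, "ty": 0.0005, "tz": 0.005, "rx": 0, "ry": 0, "rz": 0}]'

```text
time_s: 12.15
tcp_pos: [0.4909, -0.1198, 0.1214]
tool_rot: [-3.139, 0.006, -2.832]
force: [-1.1, 1.4, 24.7]
width: 0.0428
```

```bash
python3 - <<'E'
from h import *
pc=look('w9');print(r.get_state()['width'])
E
```

```text
{'time_s': np.float64(12.15), 'force': array([-1.0544,  1.3818, 24.7363]), 'wrist_torque': array([0.8094, 0.5621, 0.0218]), 'tcp_pos': array([ 0.4909, -0.1198,  0.1214]), 'tool_rot': array([-3.1388,  0.0059, -2.8317])}
lid (array([-0.0348, -0.0081,  0.1224]), 12775) collar (array([-0.0004, -0.0003,  0.117 ]), 11994) lid origin z 0.09539999999999998 tilt [-0.0344 -0.0078]
0.04252196640795637
```

```bash
python3 - <<'E'
from h import *
im=cv2.imread('pics/w9.png');cv2.imwrite('pics/w9c.png',cv2.resize(im[155:225,270:370],(800,560),interpolation=cv2.INTER_CUBIC))
im,d=snap('side','s9');cv2.imwrite('pics/s9c.png',cv2.resize(im[230:330,230:360],(780,600),interpolation=cv2.INTER_CUBIC))
E
```

```text
(no output)
```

View pics/w9c.png

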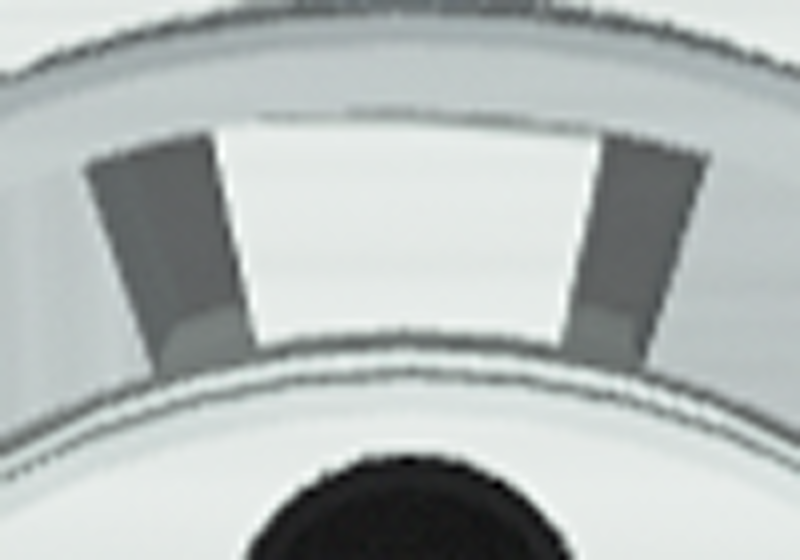

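View pics/s9c.png

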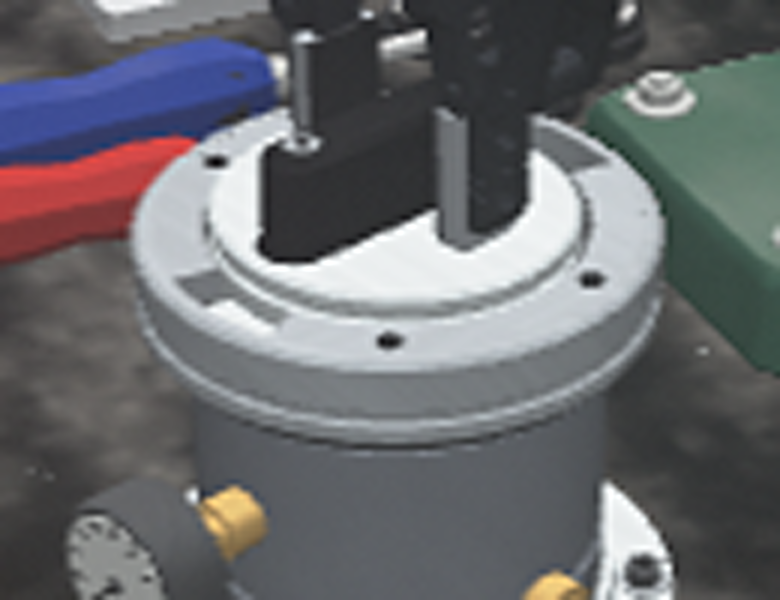

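```bash
python3 - <<'E'
from h import *
c=r.get_calibration('side');K=c['K'];P=np.linalg.inv(c['pose'])
def pr(p):
    q=P@[*p,1];q=K@(q[:3]/q[2]);return q[:2],((q[:2]-[230,230])*6).round(0)
st=r.get_state();t=st['tcp_pos'];R=Ro.from_euler('xyz',st['tool_rot']).as_matrix()
for nm,ctr in(('wr',(.4884,-.1198)),('top',(.4874,-.121))):
    for a in(0,90,180,270): 
        th=np.radians(a);print(nm,'collar',a,pr((ctr[0]+.064*np.cos(th),ctr[1]+.064*np.sin(th),.118))[1])
    ax=np.array([np.cos(np.radians(18)),np.sin(np.radians(18)),0])
    print('screws(29)',[pr(np.array([*ctr,.1495])+s*ax*.029)[1] for s in(-1,1)],'c',pr((*ctr,.1234))[1])
for dx in(-.011,.011):print('finger tip -y inner edge',dx,pr(t+R@[dx,-.0213,0])[1])
E
```

```text
wr collar 0 [623. 164.]
wr collar 90 [286. 105.]
wr collar 180 [140. 283.]
wr collar 270 [507. 353.]
screws(29) [array([295., 150.]), array([476.,  68.])] c [389. 202.]
top collar 0 [621. 167.]
top collar 90 [284. 108.]
top collar 180 [137. 286.]
top collar 270 [505. 357.]
screws(29) [array([293., 153.]), array([475.,  71.])] c [387. 206.]
finger tip -y inner edge -0.011 [492. 224.]
finger tip -y inner edge 0.011 [425. 258.]
```

```bash
cat > cen.py <<'E'
from h import *
import sys
def circ(p,R):
    from scipy.optimize import least_squares
    f=lambda s:np.hypot(p[:,0]-s[0],p[:,1]-s[1])-R
    s=least_squares(f,[.488,-.12],loss='soft_l1',f_scale=.0004);return s.x.round(5),np.median(abs(s.fun)).round(5)
def centres(pc,c0=(.488,-.12)):
    A=np.degrees(np.arctan2(pc[...,1]-c0[1],pc[...,0]-c0[0]));R=np.hypot(pc[...,0]-c0[0],pc[...,1]-c0[1])
    s_l=[];s_c=[]
    lid=(pc[...,2]>.1205)&(pc[...,2]<.1345)&(R<.048);col=(abs(pc[...,2]-.117)<.0025)&(R<.07)
    for a in range(-180,180,2):
        k=(abs(A-a)<1)
        q=pc[lid&k&(R>.03)]
        rr=R[lid&k]
        if len(rr)>20 and rr.max()>.04:
            i=np.percentile(rr,98.5);s_l.append([c0[0]+i*np.cos(np.radians(a)),c0[1]+i*np.sin(np.radians(a))])
        rr=R[col&k]
        if len(rr)>20 and rr.max()>.06:
            i=np.percentile(rr,98.5);s_c.append([c0[0]+i*np.cos(np.radians(a)),c0[1]+i*np.sin(np.radians(a))])
    return circ(np.array(s_l),.045),circ(np.array(s_c),.064),len(s_l),len(s_c)
E
cat > cl.py <<'E'
from cen import *
E
python3 - <<'E'
from cen import *
import json
c=r.get_calibration('wrist')
for f,tp,tr in(('w1',[.48685498,-.11971751,.2311223],[-3.1412,-.00076,2.1953]),('w7',[.4843,-.1178,.132],[3.1398,-.0023,-2.8313]),('w8',[.4898,-.12,.1234],[-3.141,.0009,-2.8314]),('w9',[.4909,-.1198,.1214],[-3.1388,.0059,-2.8317])):
    d=np.load(f'pics/{f}.npy');T=np.eye(4);T[:3,:3]=Ro.from_euler('xyz',tr).as_matrix();T[:3,3]=tp;T=T@c['tool_from_camera']
    pc=PC(d,c['K'],T)
    if f=='w1':pc=pc.copy();pc[...,2]-= np.where(pc[...,2]>.125,.008,0)
    try:print(f,centres(pc))
    except Exception as e:print(f,e)
E
```

```text
w1 ((array([ 0.48761, -0.1194 ]), np.float64(0.00061)), (array([ 0.48795, -0.11987]), np.float64(0.00046)), 164, 137)
w7 ((array([ 0.48645, -0.12039]), np.float64(0.00032)), (array([ 0.48847, -0.12002]), np.float64(0.00033)), 128, 136)
w8 ((array([ 0.48656, -0.12046]), np.float64(0.00042)), (array([ 0.48843, -0.12008]), np.float64(0.00034)), 129, 139)
w9 ((array([ 0.48758, -0.12021]), np.float64(0.00043)), (array([ 0.48848, -0.12007]), np.float64(0.00036)), 130, 140)
```

The circle fits show the lid 1.9 mm off-centre toward the gauge side (−x), which explains its near rim catching. I'll unload, regrip and move it by +x.

Call:
drive_tool --force 30 --rows '[{"gripper": 0.5, "tx": 0, "ty": 0, "tz": -0.005, "rx": 0, "ry": 0, "rz": 0}, {"gripper": 0.5, "tx": 0, "ty": 0, "tz": -0.01, "rx": 0, "ry": 0, "rz": 0}, {"gripper": 0.5, "tx": 0, "ty": 0, "tz": -0.016, "rx": 0, "ry": 0, "rz": 0}, {"gripper": 0.5, "tx": 0, "ty": 0, "tz": -0.016, "rx": 0, "ry": 0, "rz": 0}, {"gripper": 1, "tx": 0, "ty": 0, "tz": -0.016, "rx": 0, "ry": 0, "rz": 0}, {"gripper": 1, "tx": 0, "ty": 0, "tz": -0.016, "rx": 0, "ry": 0, "rz": 0}, {"gripper": 1, "tx": 0, "ty": 0, "tz": -0.016, "rx": 0, "ry": 0, "rz": 0}, {"gripper": 1, "tx": 0, "ty": 0, "tz": -0.016, "rx": 0, "ry": 0, "rz": 0}, {"gripper": 1, "tx": 0, "ty": 0, "tz": -0.016, "rx": 0, "ry": 0, "rz": 0}]'

```text
time_s: 13.15
tcp_pos: [0.4877, -0.1195, 0.1333]
tool_rot: [3.141, -0.001, -2.831]
force: [-1.2, -0.4, -1.0]
width: 0.0156
```

```bash
python3 - <<'E'
from cen import *
pc=look('w10');print(r.get_state()['width'],centres(pc))
E
```

```text
{'time_s': np.float64(13.15), 'force': array([-1.1723, -0.3839, -1.0329]), 'wrist_torque': array([0.015 , 0.1157, 0.053 ]), 'tcp_pos': array([ 0.4877, -0.1195,  0.1333]), 'tool_rot': array([ 3.1409e+00, -1.2000e-03, -2.8313e+00])}
lid (array([-0.0034, -0.001 ,  0.1302]), 9903) collar (array([ 1.30e-03, -1.00e-04,  1.17e-01]), 10072) lid origin z 0.10319999999999999 tilt [-0.0047 -0.0009]
0.01519376105868893 ((array([ 0.48668, -0.12033]), np.float64(0.00033)), (array([ 0.48863, -0.11997]), np.float64(0.00023)), 121, 121)
```

Call:
drive_tool --rows '[{"gripper": 1, "tx": -0.001, "ty": -0.0002, "tz": 0, "rx": 0, "ry": 0, "rz": 0}, {"gripper": 1, "tx": -0.0019, "ty": -0.0003, "tz": 0, "rx": 0, "ry": 0, "rz": 0}, {"gripper": 1, "tx": -0.0019, "ty": -0.0003, "tz": 0.002, "rx": 0, "ry": 0, "rz": 0}, {"gripper": 1, "tx": -0.0017, "ty": -0.0003, "tz": 0.004, "rx": 0, "ry": 0, "rz": 0}, {"gripper": 1, "tx": -0.0015, "ty": -0.0003, "tz": 0.006, "rx": 0, "ry": 0, "rz": 0}, {"gripper": 1, "tx": -0.0015, "ty": -0.0003, "tz": 0.006, "rx": 0, "ry": 0, "rz": 0}]'

```text
time_s: 13.8
tcp_pos: [0.4902, -0.1192, 0.1285]
tool_rot: [3.142, 0.001, -2.832]
force: [-1.7, 2.7, 6.6]
width: 0.0154
```

```bash
python3 - <<'E'
from cen import *
pc=look('w11');print(r.get_state()['width'],centres(pc))
E
```

```text
{'time_s': np.float64(13.8), 'force': array([-1.6621,  2.7276,  6.5663]), 'wrist_torque': array([0.3094, 0.4826, 0.0151]), 'tcp_pos': array([ 0.4902, -0.1192,  0.1285]), 'tool_rot': array([ 3.1416e+00,  1.2000e-03, -2.8315e+00])}
lid (array([-0.002 , -0.0006,  0.1254]), 10345) collar (array([-0.0003, -0.0002,  0.117 ]), 10390) lid origin z 0.09840000000000002 tilt [-0.0017 -0.0004]
0.015249896221071896 ((array([ 0.48922, -0.11991]), np.float64(0.0003)), (array([ 0.48866, -0.12001]), np.float64(0.00028)), 124, 122)
```

Call:
drive_tool --rows '[{"gripper": 1, "tx": 0.0005, "ty": 0.0002, "tz": 0.001, "rx": 0, "ry": 0, "rz": 0}, {"gripper": 1, "tx": 0.0008, "ty": 0.0002, "tz": 0.003, "rx": 0, "ry": 0, "rz": 0}, {"gripper": 1, "tx": 0.001, "ty": 0.0002, "tz": 0.005, "rx": 0, "ry": 0, "rz": 0}, {"gripper": 1, "tx": 0.001, "ty": 0.0002, "tz": 0.005, "rx": 0, "ry": 0, "rz": 0}]'

```text
time_s: 14.25
tcp_pos: [0.4901, -0.1193, 0.1244]
tool_rot: [-3.141, 0.003, -2.832]
force: [-1.0, 3.5, 9.3]
width: 0.0157
```

```bash
python3 - <<'E'
from cen import *
pc=look('w12');print(r.get_state()['width'],centres(pc))
E
```

```text
{'time_s': np.float64(14.25), 'force': array([-0.9755,  3.4525,  9.2857]), 'wrist_torque': array([ 0.4929,  0.4494, -0.0394]), 'tcp_pos': array([ 0.4901, -0.1193,  0.1244]), 'tool_rot': array([-3.1409,  0.0032, -2.8317])}
lid (array([-0.0009, -0.0003,  0.1212]), 11069) collar (array([-0.0015, -0.0006,  0.117 ]), 10599) lid origin z 0.09419999999999999 tilt [0.0006 0.0003]
0.015196416400496564 ((array([ 0.48982, -0.11966]), np.float64(0.00066)), (array([ 0.48864, -0.12003]), np.float64(0.00023)), 124, 119)
```

Past the catch: lid at 94.2 mm, level, 9.3 N. Next is the first half of the clockwise turn.

Call:
drive_tool --force 40 --rows '[{"gripper": 1, "tx": 0.0003, "ty": 0, "tz": 0.001, "rx": 0, "ry": 0, "rz": 0}, {"gripper": 1, "tx": 0.0003, "ty": 0, "tz": 0.001, "rx": 0, "ry": 0, "rz": 0.08}, {"gripper": 1, "tx": 0.0004, "ty": -0.0001, "tz": 0.001, "rx": 0, "ry": 0, "rz": 0.16}, {"gripper": 1, "tx": 0.0004, "ty": -0.0002, "tz": 0.001, "rx": 0, "ry": 0, "rz": 0.24}, {"gripper": 1, "tx": 0.0005, "ty": -0.0003, "tz": 0.001, "rx": 0, "ry": 0, "rz": 0.32}, {"gripper": 1, "tx": 0.0005, "ty": -0.0004, "tz": 0.001, "rx": 0, "ry": 0, "rz": 0.4}, {"gripper": 1, "tx": 0.0006, "ty": -0.0005, "tz": 0.001, "rx": 0, "ry": 0, "rz": 0.48}, {"gripper": 1, "tx": 0.0006, "ty": -0.0006, "tz": 0.001, "rx": 0, "ry": 0, "rz": 0.56}, {"gripper": 1, "tx": 0.0007, "ty": -0.0007, "tz": 0.001, "rx": 0, "ry": 0, "rz": 0.64}, {"gripper": 1, "tx": 0.0007, "ty": -0.0007, "tz": 0.001, "rx": 0, "ry": 0, "rz": 0.64}]'

```text
time_s: 15.3
tcp_pos: [0.4899, -0.1204, 0.1235]
tool_rot: [3.141, 0.004, 2.81]
force: [-2.0, 1.8, 10.5]
width: 0.0156
```

```bash
python3 - <<'E'
from cen import *
pc=look('w13');print(r.get_state()['width'],centres(pc))
E
```

```text
{'time_s': np.float64(15.3), 'force': array([-1.9865,  1.7556, 10.509 ]), 'wrist_torque': array([ 0.4421,  0.428 , -0.0901]), 'tcp_pos': array([ 0.4899, -0.1204,  0.1235]), 'tool_rot': array([3.1407, 0.0037, 2.8101])}
lid (array([-0.0005,  0.0006,  0.1204]), 10950) collar (array([-2.00e-04,  1.00e-04,  1.17e-01]), 10907) lid origin z 0.09339999999999998 tilt [-0.0003  0.0005]
0.015197099731738616 ((array([ 0.49048, -0.12057]), np.float64(0.00104)), (array([ 0.4886 , -0.12007]), np.float64(0.00022)), 119, 120)
```

View pics/w13.png

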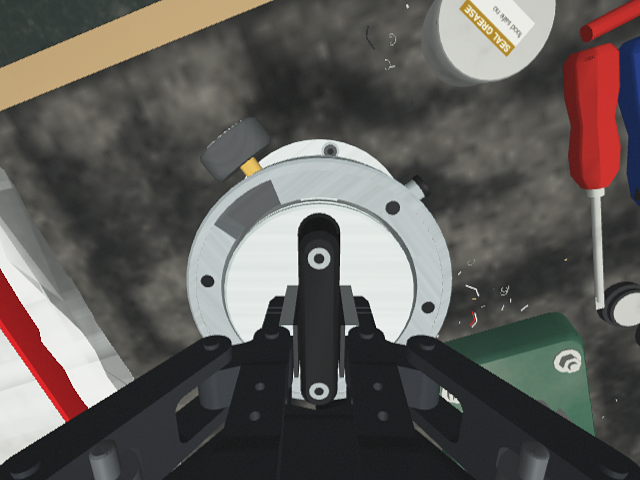

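Call:
drive_tool --force 40 --rows '[{"gripper": 1, "tx": 0.0001, "ty": 0, "tz": 0, "rx": 0, "ry": 0, "rz": 0.08}, {"gripper": 1, "tx": 0.0002, "ty": -0.0001, "tz": 0, "rx": 0, "ry": 0, "rz": 0.16}, {"gripper": 1, "tx": 0.0003, "ty": -0.0001, "tz": 0, "rx": 0, "ry": 0, "rz": 0.24}, {"gripper": 1, "tx": 0.0004, "ty": -0.0002, "tz": 0, "rx": 0, "ry": 0, "rz": 0.32}, {"gripper": 1, "tx": 0.0005, "ty": -0.0003, "tz": 0, "rx": 0, "ry": 0, "rz": 0.4}, {"gripper": 1, "tx": 0.0005, "ty": -0.0003, "tz": 0, "rx": 0, "ry": 0, "rz": 0.48}, {"gripper": 1, "tx": 0.0005, "ty": -0.0004, "tz": 0, "rx": 0, "ry": 0, "rz": 0.56}, {"gripper": 1, "tx": 0.0005, "ty": -0.0004, "tz": 0, "rx": 0, "ry": 0, "rz": 0.64}, {"gripper": 1, "tx": 0.0005, "ty": -0.0005, "tz": 0, "rx": 0, "ry": 0, "rz": 0.72}, {"gripper": 1, "tx": 0.0005, "ty": -0.0005, "tz": 0, "rx": 0, "ry": 0, "rz": 0.8}, {"gripper": 1, "tx": 0.0005, "ty": -0.0005, "tz": 0, "rx": 0, "ry": 0, "rz": 0.86}, {"gripper": 1, "tx": 0.0005, "ty": -0.0005, "tz": 0, "rx": 0, "ry": 0, "rz": 0.9}, {"gripper": 1, "tx": 0.0005, "ty": -0.0005, "tz": 0, "rx": 0, "ry": 0, "rz": 0.93}, {"gripper": 1, "tx": 0.0005, "ty": -0.0005, "tz": 0, "rx": 0, "ry": 0, "rz": 0.93}]'

```text
time_s: 16.75
tcp_pos: [0.4892, -0.121, 0.1235]
tool_rot: [3.138, 0.002, 1.882]
force: [-1.7, 0.4, 11.5]
width: 0.0151
```

```bash
python3 - <<'E'
from cen import *
pc=look('w14');print(r.get_state()['width'],centres(pc))
E
```

```text
{'time_s': np.float64(16.75), 'force': array([-1.7271,  0.4342, 11.5224]), 'wrist_torque': array([0.3375, 0.4528, 0.1289]), 'tcp_pos': array([ 0.4892, -0.121 ,  0.1235]), 'tool_rot': array([3.1385e+00, 1.9000e-03, 1.8816e+00])}
lid (array([0.0003, 0.0016, 0.1204]), 10534) collar (array([-0.0003,  0.0019,  0.1169]), 9738) lid origin z 0.09349999999999999 tilt [ 0.0006 -0.0003]
0.015268881898063073 ((array([ 0.48958, -0.12125]), np.float64(0.001)), (array([ 0.48849, -0.1201 ]), np.float64(0.00016)), 118, 118)
```

View pics/w14.png

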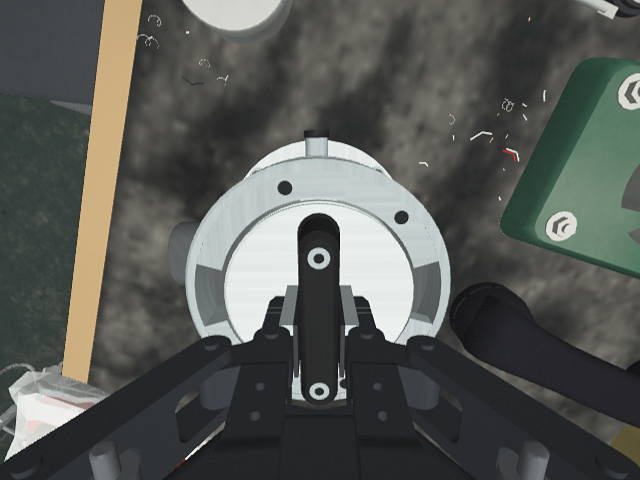

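Lug axis is at 107.8° (pipe stub at 108°), lid pushed in at 93.5 mm and level. Now I let it rise and then release.

Call:
drive_tool --rows '[{"gripper": 1, "tx": 0, "ty": 0, "tz": -0.002, "rx": 0, "ry": 0, "rz": 0}, {"gripper": 1, "tx": 0, "ty": 0, "tz": -0.004, "rx": 0, "ry": 0, "rz": 0}, {"gripper": 1, "tx": 0, "ty": 0, "tz": -0.006, "rx": 0, "ry": 0, "rz": 0}, {"gripper": 1, "tx": 0, "ty": 0, "tz": -0.006, "rx": 0, "ry": 0, "rz": 0}]'

```text
time_s: 17.2
tcp_pos: [0.4892, -0.121, 0.1291]
tool_rot: [3.139, 0.002, 1.882]
force: [-0.5, 0.4, 7.0]
width: 0.0152
```

```bash
python3 - <<'E'
from cen import *
pc=look('w15');print(centres(pc))
E
```

```text
{'time_s': np.float64(17.2), 'force': array([-0.5249,  0.3512,  7.0301]), 'wrist_torque': array([0.2367, 0.2231, 0.1253]), 'tcp_pos': array([ 0.4892, -0.121 ,  0.1291]), 'tool_rot': array([3.1386e+00, 1.8000e-03, 1.8820e+00])}
lid (array([-1.000e-04,  5.000e-03,  1.259e-01]), 9824) collar (array([-0.0004,  0.0015,  0.1169]), 9381) lid origin z 0.099 tilt [0.0003 0.0035]
((array([ 0.48889, -0.12001]), np.float64(0.00033)), (array([ 0.48854, -0.12009]), np.float64(0.00019)), 123, 120)
```

Call:
drive_tool --rows '[{"gripper": 0.7, "tx": 0, "ty": 0, "tz": -0.001, "rx": 0, "ry": 0, "rz": 0}, {"gripper": 0.4, "tx": 0, "ty": 0, "tz": -0.001, "rx": 0, "ry": 0, "rz": 0}, {"gripper": 0.3, "tx": 0, "ty": 0, "tz": -0.001, "rx": 0, "ry": 0, "rz": 0}, {"gripper": 0.3, "tx": 0, "ty": 0, "tz": -0.001, "rx": 0, "ry": 0, "rz": 0}, {"gripper": 0.3, "tx": 0, "ty": 0, "tz": -0.02, "rx": 0, "ry": 0, "rz": 0}, {"gripper": 0.3, "tx": 0, "ty": 0, "tz": -0.05, "rx": 0, "ry": 0, "rz": 0}, {"gripper": 0.3, "tx": 0, "ty": 0, "tz": -0.08, "rx": 0, "ry": 0, "rz": 0}, {"gripper": 0.3, "tx": 0, "ty": 0, "tz": -0.1, "rx": 0, "ry": 0, "rz": 0}, {"gripper": 0.3, "tx": 0, "ty": 0, "tz": -0.1, "rx": 0, "ry": 0, "rz": 0}, {"gripper": 0.3, "tx": 0, "ty": 0, "tz": -0.1, "rx": 0, "ry": 0, "rz": 0}]'

```text
time_s: 18.25
tcp_pos: [0.4876, -0.1208, 0.2276]
tool_rot: [3.141, 0.0, 1.882]
force: [-0.2, 0.6, -0.7]
width: 0.0596
```

```bash
python3 - <<'E'
from cen import *
pc=look('w16');print(centres(pc))
R=np.hypot(pc[...,0]-.4885,pc[...,1]+.12);q=pc[(R<.044)&(pc[...,2]>.145)&(pc[...,2]<.16)];print(np.median(q[:,2]),cv2.minAreaRect((q[:,:2]*1e3).astype(np.float32)))
snap('side','s16')
E
```

```text
{'time_s': np.float64(18.25), 'force': array([-0.1758,  0.5992, -0.731 ]), 'wrist_torque': array([-0.0597, -0.0507,  0.0112]), 'tcp_pos': array([ 0.4876, -0.1208,  0.2276]), 'tool_rot': array([3.1413e+00, 2.0000e-04, 1.8818e+00])}
lid (array([-0.0006,  0.0036,  0.1261]), 6137) collar (array([0.0006, 0.0003, 0.1169]), 5364) lid origin z 0.09919999999999998 tilt [-0.0012  0.0033]
((array([ 0.48884, -0.11964]), np.float64(0.00056)), (array([ 0.48832, -0.11963]), np.float64(0.00053)), 160, 146)
0.15183385928153426 ((488.5428771972656, -119.72860717773438), (16.507686614990234, 79.6697998046875), 18.588897705078125)
```

View pics/w16.png

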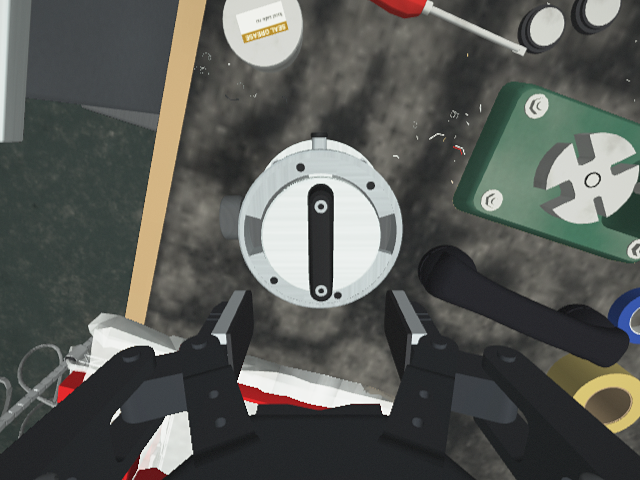

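View pics/s16.png

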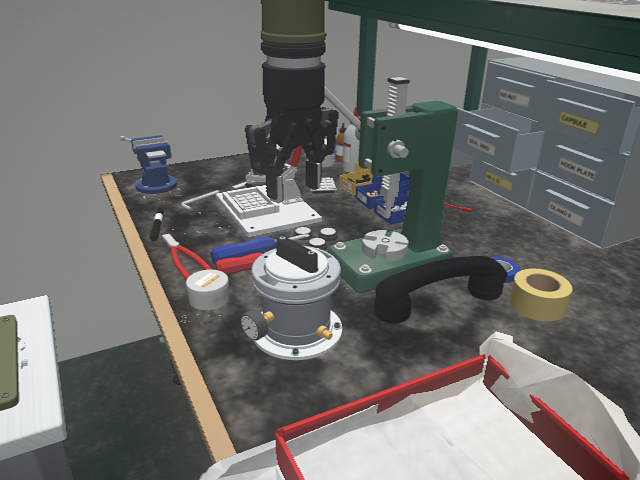

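The lid is locked and free, with the bar (column 320) along the pot's y axis, both gaps empty at (253,235) and (388,235), and the gripper clear. Handing in.

```bash
python3 - <<'E'
from h import *
print(r.sign_off())
E
```

```text
the job is handed in; nothing more can be done
None
```

The lid is locked on the pot by my last checks, and I handed the job in at about 18 s; it reported no verdict.

**What I did:** I turned the lid about 72° counter-clockwise until its lugs dropped into the gaps. I pushed it in, turned it 90° clockwise, and let it spring up. Then I released it and raised the gripper.

**Trouble on the way:** The first pushes stalled with the lid about 96 mm above the pot's underside, at up to 28 N. After releasing it I measured the lid about 1.9 mm off-centre towards the gauge. It had probably caught on its near edge. I re-gripped it, centred it and pushed again, and it went in normally at about 9 to 11 N.

**Last checks, from the wrist camera:**

| Check | Measured | Required |
|---|---|---|
| Lid height above the pot's underside | 99.2 mm | 97.3 to 101.5 mm |
| Bar angle from the pot's y axis (pot axis read by eye, about ±0.5°) | about 0.6° | under 8.6° |
| Tilt | about 0.2° | under 3.5° |
| Distance off centre | about 0.5 mm | under 6 mm |

- **Gripper:** it stands about 75 mm above the bar and the wrist force is near zero.
- **Other things on the bench:** in the last pictures the tin, the handset and the screwdrivers look where they were. I judged this by eye and did not measure it.
- **Stop:** I turned to the computed lock angle. The wrist torque did not show clearly that the lid had reached the stop, but it rose into the pockets, which it can only do there.

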